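Close up the stacking tray tower

TASK

Take the sanding block off the grey bottom tray and lay it on the bench clear of the trays. Then build the tray tower: the white tray on the bottom tray, the yellow tray on the white one and the grey lid on top, each turned so that its two chamfered corners are over those below and its skirt drops fully home. Set everything down gently, without pressing hard on the stack, and leave the small yellow bottle and the eraser where they are.

Things in the scene. Friction and masses are not known exactly. Their poses are not given: they have to be found in the camera images.
- base_rim (a point): centre of the top rim of the grey bottom tray. Rim 40 mm above the bench, 92 (x) x 60 (y) mm; the walls from 5 mm below it 94 x 62 mm; +x points to its end with the two chamfered corners, z up. Turned by up to 0.4 rad. When seated, white_centre is 6 mm above this point, yellow_centre 28 mm, lid_centre 50 mm
- base_mark (a point): point on the bottom tray at rim height, 40 mm from base_rim towards its chamfered end
- white_centre (a point): centre of the loose white plastic tray (two cross dividers, open top), half-way up its 32 mm. Grip the straight walls across y: 94 (x) x 62 (y) mm outside, 13 to 27 mm above the underside (the rim above is stepped in 1 mm). Below 13 mm is the skirt, 104 x 72 mm outside. Both corners at +x are chamfered (12 mm legs, 45 degrees), those at -x square; a blank paper card is on the -x wall. z up
- white_mark (a point): point of the white tray 40 mm from white_centre towards its chamfered end
- yellow_centre (a point): centre of the loose yellow plastic tray (one cross divider, open top), half-way up its 32 mm. Grip the straight walls across y: 94 (x) x 62 (y) mm outside, 13 to 27 mm above the underside (the rim above is stepped in 1 mm). Below 13 mm is the skirt, 104 x 72 mm outside. Both corners at +x are chamfered (12 mm legs, 45 degrees), those at -x square; a blank paper card is on the -x wall. z up
- yellow_mark (a point): point of the yellow tray 40 mm from yellow_centre towards its chamfered end
- lid_centre (a point): point on the centre line of the grey lid, 16 mm above its underside, level with the foot of its black grip bar. The bar is 56 mm long (x) and 14 mm wide (y), 16 to 38 mm above the underside, its middle 4 mm to -x of this point: grip it across y. The two skirt corners at +x are chamfered. z up
- lid_mark (a point): point of the lid 40 mm from lid_centre towards its chamfered end
- block_centre (a point): centre of the sanding block, a loose softwood block 53 (x) x 97 (y) x 28 (z) mm wrapped in brown abrasive paper, lying across the rim of the bottom tray at the start; grip it across the 53 mm (x). 0.075 kg
- base_tray: the grey bottom tray, fixed on a plywood foot board (126 x 94 x 8 mm) that does not move; origin at the centre of the board's underside on the bench, axes as base_rim. The bench between it and the robot, for 0.2 m, is bare
- white_tray: the white tray; origin at the centre of its underside, axes as white_centre. Skirt cavity underneath 99 x 67 mm, 10 mm deep: seated on a tray it covers that tray's top 10 mm, stands 22 mm higher than it and has 2.5 mm play all round; turned end for end it jams on the square corners, high. 0.07 to 0.13 kg. Starts flat on the bench, turned any way, in one of three places that trays and lid swap
- yellow_tray: the yellow tray; origin at the centre of its underside, axes as yellow_centre. Skirt cavity underneath 99 x 67 mm, 10 mm deep: seated on a tray it covers that tray's top 10 mm, stands 22 mm higher than it and has 2.5 mm play all round; turned end for end it jams on the square corners, high. 0.07 to 0.13 kg. Starts flat on the bench, turned any way, in one of three places that trays and lid swap
- tray_lid: the grey lid; origin at the centre of its underside, axes as lid_centre. Skirt 104 x 72 mm outside, 14 mm high, cavity 99 x 67 mm and 10 mm deep as the trays'; seats on a tray 22 mm above it. 0.06 to 0.11 kg. Starts flat on the bench
- sanding_block: the sanding block; origin near the centre of its underside, axes as block_centre
- tint_centre (a point): centre of the small yellow bottle (24 mm across, 49 mm high) that stands beyond the bottom tray: leave alone
- eraser_centre (a point): centre of the blue and white eraser (19 x 42 x 13 mm) lying to the left of the bottom tray: leave alone
Mind the look-alikes: they are no part of the job. What is shaped like the white_tray but green is not meant.

How it is judged:
By the outcome, as a careful person would: the job done as asked, in the order asked, and still so for the second after the job is handed in, with the robot touching nothing.
It also fails if it takes over 72 s, if anything falls off the work surface, if the arm or the gripper's body presses on something with over 40 N, if the wrist force passes 120 N, or if a joint passes its speed limit or range.

ROBOT

A 6-joint arm with a two-finger parallel gripper is mounted at the origin on a cart in front of the work surface, level with it; the furniture and walls round the work are solid. World frame = base frame: x ahead of the robot, y to its left, z up, the work surface at z = 0. Lengths are in m, angles in rad, forces in N, time in s.
With the tool pointing down it reaches from about 0.3 to 0.825 m from the base axis. Payload 5.4 kg.
Tool frame: the origin (TCP) lies midway between the tips of the shut fingers; the grasp point (between the pads) lies 19 mm behind it; z points along the fingers, y is the direction in which the jaws open and shut (so a half turn about z gives the same grasp; the last joint's range is limited). The gripper opens to 92 mm and grips with 3 to 60 N. Pads are 20 mm wide; open, the fingers measure 128 mm over their backs; the gripper's body (75 mm by 189 mm) begins 69 mm behind the grasp point.
Start: joints at [0.9, 0.158, 1.597, -0, 1.386, -0.21], TCP at [0.256, 0.515, 0.215] pointing down, gripper open.
Joint ranges: [-2.91, 2.91], [-0.94, 2.29], [0.18, 2.7], [-1.29, 4.43], [0.17, 2.64], [-3, 3]. Speed limits (rad/s): [2.57, 2.57, 3.14, 3.14, 3.14, 3.14].

INTERFACE

Orientations are given as [roll, pitch, yaw] about the fixed x, y, z axes, in that order (R = Rz(yaw) Ry(pitch) Rx(roll)).
In Python, from cell import observe, read_camera, camera_model, hand_in gives the robot as it stands.
- The arm moves only by the tool send_rows, never from a script. Its argument "plan" is a list of rows, each a list of 2 entries, a list of its own where there are three numbers: the shift along the world's x, y, z in mm, then the turn, a rotation vector about the world's x, y, z in rad. In form: [[[tx, ty, tz], [ax, ay, az]], ...]. A call has 1 to 5 rows; each row is the pose to reach, as a shift and turn from the pose commanded when the call began; what a row does not reach only later rows make up. A row lasts 1/8 s, in which the tool goes at most 62.5 mm and 10.7 degrees, less where a joint would pass 70% of its speed; a pose out of reach is approached as far as the arm can. A call with a gripper value outside its range is refused whole. "fingers" is the opening, from -1 (shut) to 1 (fully open), set as the call begins (left out, the last holds). The fingers move at their own pace and stop on an object; the grip force is fixed at half the most. Time passes only in rows, so rows that repeat a pose let the fingers close. It gives the time, the measured TCP pose, the force and the opening at its end, in the units of the state.
- observe(): the state, without advancing time (a new reading comes with each control period).
- read_camera(name): name is "scene" or "side" or "wrist"; returns (picture, depth): 480x640x3 uint8, red, green, blue; 480x640 float32, m along the optical axis (not along the pixel's ray), 0 where there is no reading.
- camera_model(name): a dict with "fov_y" (degrees; the focal length in pixels is half the picture's height over the tangent of half this angle, whatever the lens; pixels are square), "cx", "cy" (the principal point, pixels), "k1" (the pictures are not rectified: a ray, as slopes to the right and down, at radius r is drawn at 1 + k1 r^2 times it, then the intrinsics apply), "R" (3x3) and "t" (3): a world point X has camera coordinates R X + t; the wrist camera has in their place "hand_eye" (4x4, takes a point from camera to tool coordinates, whose origin is the TCP and whose axes are the flange's). Camera axes: x right, y down, z forward; pixel columns grow to the right and rows downward; lengths in m; the calibration is good to about 2 mm. A picture is of the moment at which its call begins: read the wrist's pose just before it. camera_model takes no time and is no camera call.
- hand_in(): hands the job in, once; it reports no verdict.
The state is a dict: "t": time; "q": joint angles; "qd": joint speeds; "effort": joint torques, N m; "tool_pos": TCP position; "tool_rot": TCP orientation; "ft_force": force on the tool from outside, world axes, zero at the start; "moment": the same for the moment, N m; "grip_width": finger opening in m.
Only numpy, scipy, OpenCV 4.12 (cv2) and the standard library are available. Lean on these libraries where they do the work, as an engineer would, in place of code of your own. Each camera call takes 0.05 s, during which the arm holds its last target.

## Working session

There is one attempt and no reset: what is moved stays moved. The work goes in short steps, Python scripts to look and compute and a tool call to move; the robot and the scene stay as the last step left them, time stands still between calls to the robot, and variables do not carry over. Pictures are saved under pics/ and viewed, and the job is handed in when it is done.

Besides the shell and the picture viewer there is one more tool, called after "Emit:" as name(argument=value, ...), one argument or row to a line, values as JSON. send_rows: Moves the arm, as the interface text tells. Its arguments: {"type":"object","properties":{"plan":{"type":"array","items":{"type":"array"}},"fingers":{"type":"number"}},"required":["plan"]}

```bash
mkdir -p pics; ls; cat > h.py <<'E'
import numpy as np, cv2
from cell import observe, read_camera, camera_model, hand_in
def save(n,p): cv2.imwrite('pics/'+n+'.png',p[:,:,::-1])
E
python3 - <<'E'
from h import *
s=observe(); print({k:np.round(v,3) for k,v in s.items()})
for c in ("scene","side","wrist"):
    m=camera_model(c); print(c,m)
    p,d=read_camera(c); save(c+'0',p); np.savez('pics/'+c+'0.npz',p=p,d=d)
E
```

```text
pics
{'t': np.float64(0.0), 'q': array([ 0.9  ,  0.159,  1.598,  0.   ,  1.386, -0.21 ]), 'qd': array([-0.   , -0.002, -0.001, -0.   , -0.001, -0.   ]), 'effort': array([-1.0000e-03, -3.8556e+01, -3.2211e+01,  7.0000e-02,  3.8000e-02,
       -0.0000e+00]), 'tool_pos': array([0.255, 0.515, 0.214]), 'tool_rot': array([-3.14 , -0.   ,  2.681]), 'ft_force': array([ 0.197, -1.462,  0.45 ]), 'moment': array([0.019, 0.02 , 0.008]), 'grip_width': np.float64(0.092)}
scene {'fov_y': 43.666675310311206, 'cx': 312.1725183346902, 'cy': 240.3476302886789, 'k1': -0.17984426635642065, 'R': array([[ 0.58878879, -0.80827842, -0.00370987],
       [-0.36676222, -0.26307148, -0.89234459],
       [ 0.72028691,  0.52676313, -0.45133952]]), 't': array([-0.34190243,  0.23333519,  1.07716272])}
side {'fov_y': 47.30890209099217, 'cx': 314.9642406945323, 'cy': 241.84436273698495, 'k1': -0.17251908748001837, 'R': array([[-0.98885111, -0.14885397, -0.00399648],
       [-0.06234261,  0.43822285, -0.89670181],
       [ 0.13522897, -0.88645543, -0.4426171 ]]), 't': array([0.5351945 , 0.10527381, 1.61964314])}
wrist {'fov_y': 58.43703271060936, 'cx': 314.32678825204823, 'cy': 235.22676618704105, 'k1': -0.043498238711592384, 'hand_eye': array([[-2.13426708e-04, -9.63550919e-01, -2.67524915e-01,
         7.55653842e-02],
       [ 9.99999740e-01, -3.89972725e-04,  6.06791803e-04,
         4.20835755e-06],
       [-6.89002220e-04, -2.67524716e-01,  9.63550752e-01,
        -1.71546936e-01],
       [ 0.00000000e+00,  0.00000000e+00,  0.00000000e+00,
         1.00000000e+00]])}
```

View pics/scene0.png

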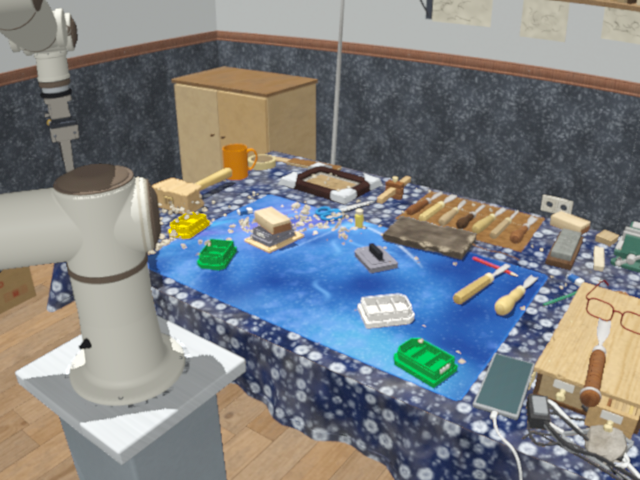

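View pics/side0.png

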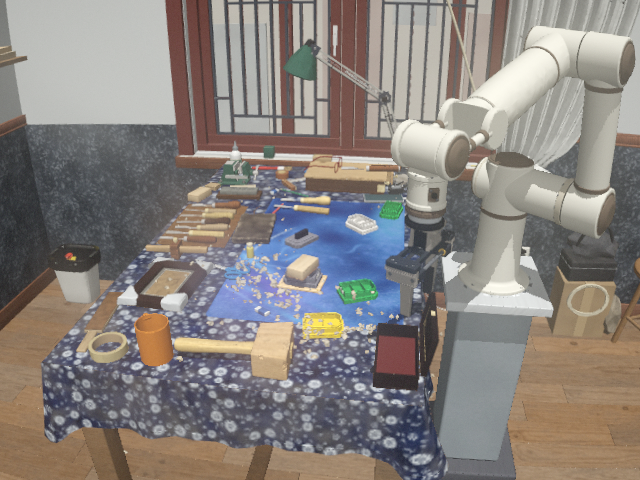

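View pics/wrist0.png

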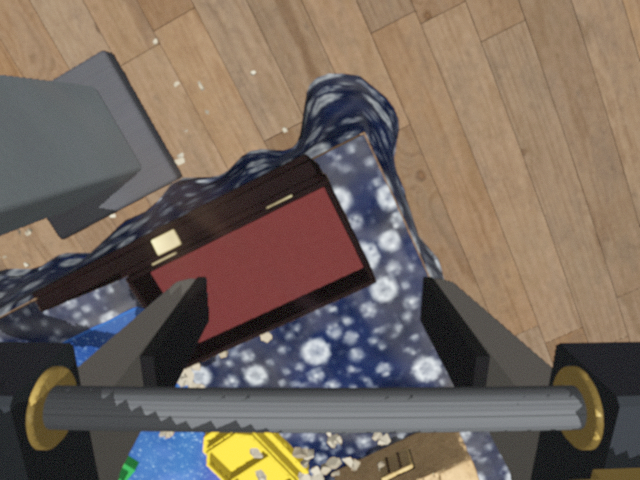

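```bash
cat >> h.py <<'E'
from scipy.spatial.transform import Rotation as Ro
def K(m):
    f=240/np.tan(np.radians(m['fov_y']/2)); return np.array([[f,0,m['cx']],[0,f,m['cy']],[0,0,1.]])
def pose(c,s=None):
    "camera->world R, origin"
    m=camera_model(c)
    if c!='wrist': return m['R'].T, -m['R'].T@m['t']
    H=m['hand_eye']; T=Ro.from_euler('xyz',s['tool_rot']).as_matrix()
    return T@H[:3,:3], T@H[:3,3]+np.array(s['tool_pos'])
def dirs(c,px):
    m=camera_model(c); u=cv2.undistortPoints(np.asarray(px,float).reshape(-1,1,2),K(m),np.array([m['k1'],0,0,0.])).reshape(-1,2)
    return np.c_[u,np.ones(len(u))]
def onplane(c,px,z,s=None):
    R,o=pose(c,s); d=dirs(c,px)@R.T
    return o+d*((z-o[2])/d[:,2])[:,None]
def cloud(c,d,s=None):
    h,w=d.shape; g=np.stack(np.meshgrid(np.arange(w),np.arange(h)),-1).reshape(-1,2)
    R,o=pose(c,s); return ((dirs(c,g)*d.reshape(-1,1))@R.T+o).reshape(h,w,3)
E
python3 - <<'E'
from h import *
pts={'scene':{'yellow':(188,226),'greenL':(217,254),'base/block':(272,228),'lid':(376,257),'white':(386,310),'greenR':(426,362),'bottle':(359,218),'eraser':(327,213)},
'side':{'yellow':(322,325),'greenL':(356,291),'block':(302,272),'lid':(301,238),'white':(361,223),'greenR':(391,210),'bottle':(250,252)}}
for c in pts:
    P=cloud(c,np.load(f'pics/{c}0.npz')['d'])
    for k,(u,v) in pts[c].items(): print(c,k,P[v,u].round(3),onplane(c,[(u,v)],0.02)[0].round(3))
p=np.load('pics/scene0.npz')['p']
a=cv2.resize(p[180:400,140:480],None,fx=2.3,fy=2.3,interpolation=cv2.INTER_CUBIC);save('sc_crop',a)
p=np.load('pics/side0.npz')['p']
a=cv2.resize(p[190:350,210:420],None,fx=3.5,fy=3.5,interpolation=cv2.INTER_CUBIC);save('sd_crop',a)
E
```

```text
scene yellow [0.444 0.298 0.033] [0.462 0.319 0.02 ]
scene greenL [0.386 0.138 0.026] [0.394 0.146 0.02 ]
scene base/block [0.529 0.085 0.053] [0.582 0.13  0.02 ]
scene lid [ 0.6   -0.172  0.022] [ 0.603 -0.171  0.02 ]
scene white [ 0.429 -0.298  0.013] [ 0.419 -0.303  0.02 ]
scene greenR [ 0.305 -0.451  0.027] [ 0.314 -0.447  0.02 ]
scene bottle [ 0.748 -0.032  0.03 ] [ 0.766 -0.021  0.02 ]
scene eraser [0.756 0.077 0.013] [0.743 0.068 0.02 ]
side yellow [0.473 0.333 0.012] [0.472 0.344 0.02 ]
side greenL [0.4   0.185 0.03 ] [0.401 0.169 0.02 ]
side block [0.553 0.161 0.064] [0.567 0.084 0.02 ]
side lid [ 0.611 -0.15   0.016] [ 0.609 -0.142  0.02 ]
side white [ 0.421 -0.284  0.023] [ 0.421 -0.291  0.02 ]
side greenR [ 0.319 -0.385  0.036] [ 0.319 -0.424  0.02 ]
side bottle [ 0.751 -0.015  0.022] [ 0.752 -0.019  0.02 ]
```

View pics/sc_crop.png

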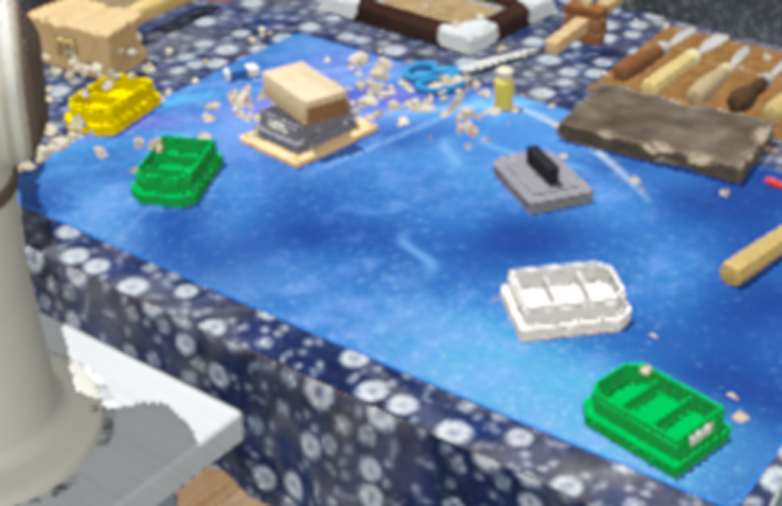

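View pics/sd_crop.png

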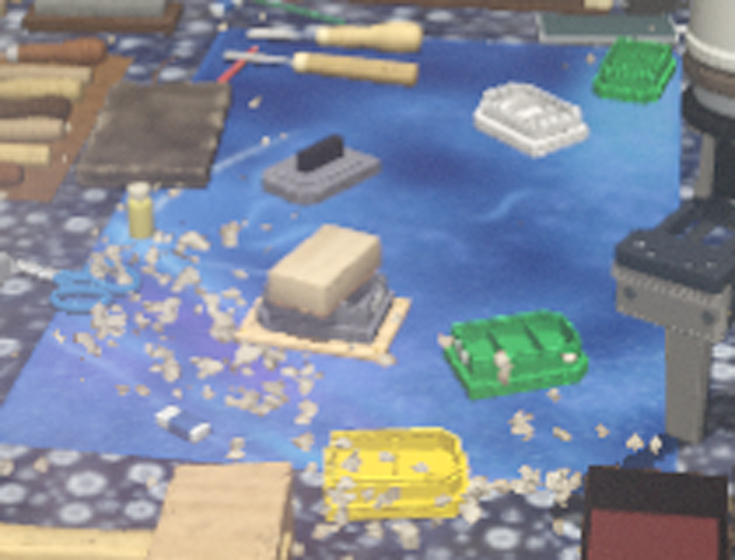

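Emit:
send_rows(
  plan=[
    [[42,-37,8],[0,0,0]],
    [[84,-74,16],[0,0,0]],
    [[126,-111,24],[0,0,0]],
    [[168,-148,32],[0,0,0]],
    [[210,-185,40],[0,0,0]],
  ],
)

```text
t: 0.78
tool_pos: [0.4667, 0.3286, 0.2546]
tool_rot: [-3.141, -0.0, 2.681]
ft_force: [0.5, 0.1, 0.3]
grip_width: 0.0918
```

```bash
cat >> h.py <<'E'
def snap(n,c='wrist'):
    s=observe(); p,d=read_camera(c); save(n,p); import pickle; pickle.dump((s,p,d),open('pics/'+n+'.pkl','wb'))
    print('t',round(float(s['t']),2),np.round(s['tool_pos'],4),np.round(s['tool_rot'],4),'F',np.round(s['ft_force'],2),'w',round(float(s['grip_width']),4)); return s,p,d
E
python3 -c "
from h import *
snap('w1')"
```

```text
t 0.78 [0.4667 0.3286 0.2546] [-3.1414e+00 -3.0000e-04  2.6808e+00] F [0.53 0.06 0.31] w 0.0918
```

View pics/w1.png

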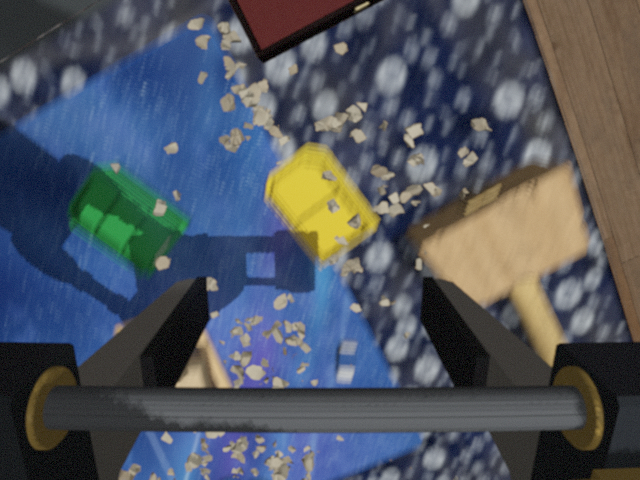

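Emit:
send_rows(
  plan=[
    [[20,-54,5],[0,0,0]],
    [[40,-108,10],[0,0,0]],
    [[60,-162,15],[0,0,0]],
    [[80,-215,20],[0,0,0]],
    [[80,-215,20],[0,0,0]],
  ],
)

```text
t: 1.45
tool_pos: [0.5467, 0.1118, 0.2745]
tool_rot: [-3.141, 0.001, 2.675]
ft_force: [0.3, 0.1, 0.3]
grip_width: 0.0917
```

```bash
python3 -c "
from h import *
snap('w2')"
```

```text
t 1.45 [0.5467 0.1118 0.2745] [-3.1410e+00  5.0000e-04  2.6755e+00] F [0.26 0.08 0.26] w 0.0917
```

View pics/w2.png

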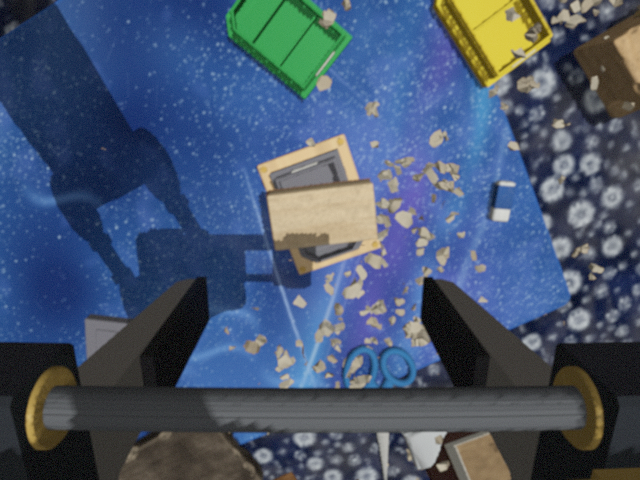

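```bash
python3 - <<'E'
from h import *
import pickle
s,p,d=pickle.load(open('pics/w2.pkl','rb'))
print(np.round(s['q'],3))
P=cloud('wrist',d,s)
m=(P[...,2]>0.055)&(P[...,2]<0.085)&(d>0); m[290:]=0
m[:, :]&=(np.hypot(P[...,0]-.55,P[...,1]-.11)<.1)
print(m.sum(), np.percentile(P[m][:,2],[2,50,98]))
q=np.argwhere(m)[:,::-1]
W=onplane('wrist',q,0.068,s)[:,:2]
r=cv2.minAreaRect((W*1000).astype(np.float32)); print('block rect mm',r)
# base board by colour: print z profile; board height 8mm mask
hsv=cv2.cvtColor(p,cv2.COLOR_RGB2HSV)
for nm,(u,v) in {'board':(270,175),'block':(320,205),'gap':(310,175),'rim':(292,170)}.items(): print(nm,P[v,u].round(4),hsv[v,u])
a=cv2.resize(p[110:300,220:420],None,fx=3.5,fy=3.5,interpolation=cv2.INTER_CUBIC);save('w2c',a[:,:,:])
b=np.clip((P[110:300,220:420,2]+.01)/.09,0,1)*255
cv2.imwrite('pics/w2z.png',cv2.resize(b.astype(np.uint8),None,fx=3.,fy=3.,interpolation=0))
E
```

```text
[-1.400e-02  8.000e-02  1.565e+00 -1.000e-03  1.497e+00 -1.119e+00]
6147 [0.06168863 0.07058349 0.07218471]
block rect mm ((560.6209716796875, 112.66983795166016), (95.44075775146484, 54.43338394165039), 70.2568130493164)
board [0.5097 0.0815 0.0217] [  4  16 127]
block [0.5495 0.1162 0.0719] [ 19  63 205]
gap [0.5274 0.1169 0.0224] [120  11 135]
rim [0.515  0.1033 0.0227] [ 50   6 134]
```

View pics/w2c.png

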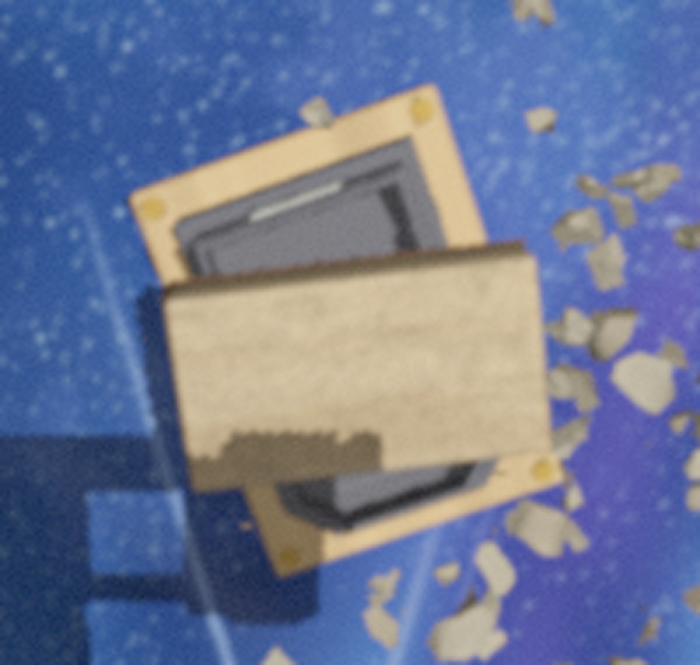

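View pics/w2z.png

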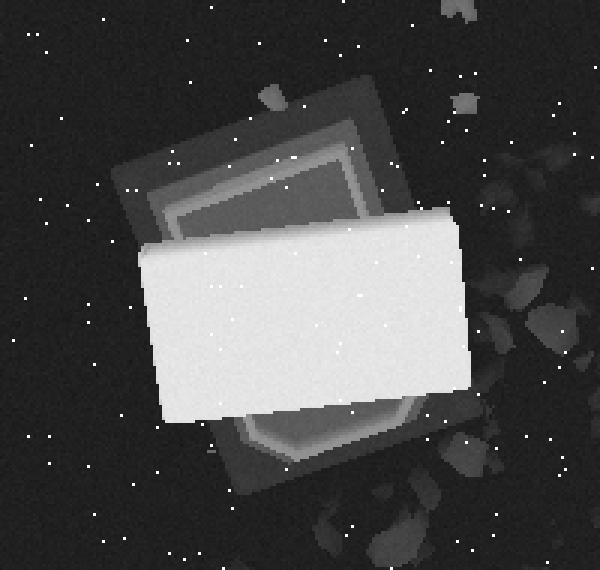

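Emit:
send_rows(
  plan=[
    [[14,-2,-15],[0,0,-0.18]],
    [[14,-2,-30],[0,0,-0.36]],
    [[14,-2,-45],[0,0,-0.54]],
    [[14,-2,-60],[0,0,-0.72]],
    [[14,-2,-75],[0,0,-0.9]],
  ],
)

```text
t: 2.12
tool_pos: [0.5588, 0.1149, 0.1987]
tool_rot: [-3.141, -0.001, 1.777]
ft_force: [0.4, -0.3, 0.6]
grip_width: 0.0922
```

Emit:
send_rows(
  plan=[
    [[0,0,-20],[0,0,-0.18]],
    [[0,0,-40],[0,0,-0.36]],
    [[0,0,-60],[0,0,-0.54]],
    [[0,0,-80],[0,0,-0.549]],
    [[0,0,-80],[0,0,-0.549]],
  ],
)

```text
t: 2.75
tool_pos: [0.5575, 0.1146, 0.1176]
tool_rot: [-3.137, 0.001, 1.234]
ft_force: [-0.2, -0.4, -0.3]
grip_width: 0.0918
```

```bash
python3 -c "
from h import *
snap('w3')"
```

```text
t 2.75 [0.5575 0.1146 0.1176] [-3.1371e+00  1.2000e-03  1.2339e+00] F [-0.2  -0.44 -0.28] w 0.0918
```

View pics/w3.png

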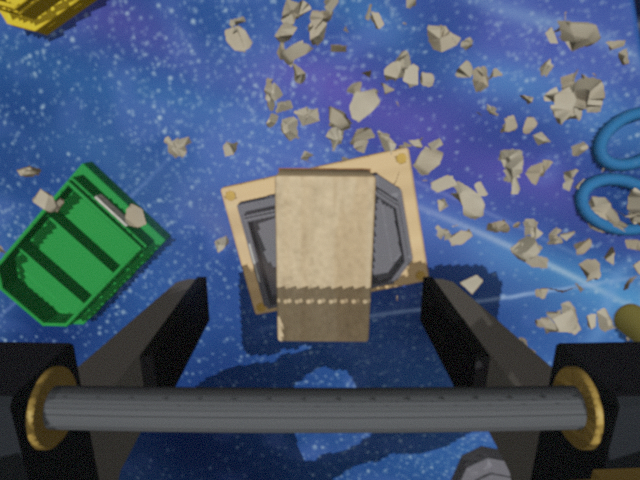

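Emit:
send_rows(
  plan=[
    [[4,-2,-25],[0,0,-0.005]],
    [[4,-2,-50],[0,0,-0.005]],
    [[4,-2,-65],[0,0,-0.005]],
    [[4,-2,-71],[0,0,-0.005]],
    [[4,-2,-71],[0,0,-0.005]],
  ],
)

```text
t: 3.42
tool_pos: [0.564, 0.1112, 0.0491]
tool_rot: [3.141, -0.0, 1.227]
ft_force: [1.1, -0.1, -0.1]
grip_width: 0.0923
```

Emit:
send_rows(
  plan=[
    [[0,0,0],[0,0,0]],
    [[0,0,0],[0,0,0]],
    [[0,0,0],[0,0,0]],
    [[0,0,0],[0,0,0]],
    [[0,0,0],[0,0,0]],
  ],
  fingers=-1,
)

```text
t: 4.05
tool_pos: [0.5636, 0.1111, 0.0487]
tool_rot: [-3.141, 0.0, 1.227]
ft_force: [-0.6, 0.7, 1.3]
grip_width: 0.0527
```

Emit:
send_rows(
  plan=[
    [[0,0,0],[0,0,0]],
    [[0,0,15],[0,0,0]],
    [[0,0,45],[0,0,0]],
    [[-10,-5,70],[0,0,0]],
    [[-50,-30,75],[0,0,0]],
  ],
)

```text
t: 4.68
tool_pos: [0.5165, 0.0809, 0.1273]
tool_rot: [3.134, -0.002, 1.228]
ft_force: [-0.2, -0.7, -0.2]
grip_width: 0.0528
```

Emit:
send_rows(
  plan=[
    [[-45,-26,0],[0,0,0]],
    [[-90,-52,0],[0,0,0]],
    [[-130,-76,0],[0,0,0]],
    [[-142,-82,-20],[0,0,0]],
    [[-142,-82,-40],[0,0,0]],
  ],
)

```text
t: 5.3
tool_pos: [0.3718, -0.0018, 0.0842]
tool_rot: [3.138, 0.0, 1.225]
ft_force: [0.2, -0.1, -0.0]
grip_width: 0.0523
```

```bash
python3 -c "
from h import *
snap('w4')"
```

```text
t 5.3 [ 0.3718 -0.0018  0.0842] [3.1384e+00 1.0000e-04 1.2252e+00] F [ 0.22 -0.14 -0.02] w 0.0523
```

View pics/w4.png

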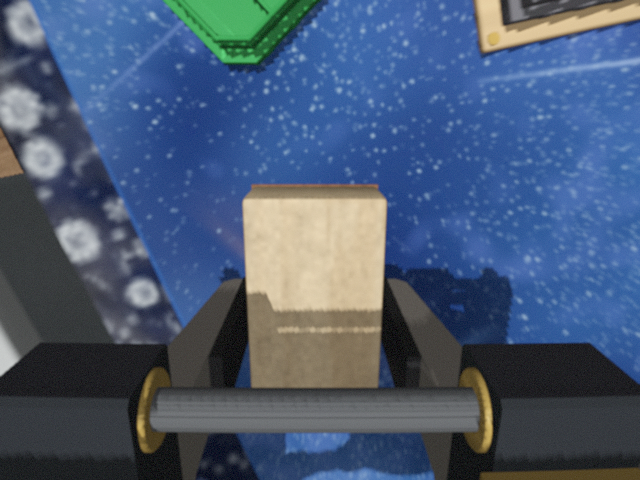

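Emit:
send_rows(
  plan=[
    [[0,0,-25],[0,0,0]],
    [[0,0,-50],[0,0,0]],
    [[0,0,-65],[0,0,0]],
    [[0,0,-70],[0,0,0]],
    [[0,0,-73],[0,0,0]],
  ],
)

```text
t: 5.98
tool_pos: [0.3724, -0.0012, 0.0113]
tool_rot: [3.14, -0.0, 1.227]
ft_force: [-0.3, -1.3, -0.2]
grip_width: 0.0525
```

Emit:
send_rows(
  plan=[
    [[0,0,-1],[0,0,0]],
    [[0,0,-2],[0,0,0]],
    [[0,0,-2],[0,0,0]],
  ],
)

```text
t: 6.35
tool_pos: [0.3719, -0.0011, 0.0088]
tool_rot: [3.141, 0.0, 1.227]
ft_force: [0.7, -0.0, -0.8]
grip_width: 0.0524
```

Emit:
send_rows(
  plan=[
    [[0,0,-1],[0,0,0]],
    [[0,0,-1],[0,0,0]],
  ],
)

```text
t: 6.6
tool_pos: [0.372, -0.0011, 0.0086]
tool_rot: [-3.141, 0.0, 1.227]
ft_force: [-5.2, 0.7, 10.6]
grip_width: 0.0526
```

Emit:
send_rows(
  plan=[
    [[0,0,0],[0,0,0]],
    [[0,0,0],[0,0,0]],
    [[0,0,0],[0,0,0]],
    [[0,0,15],[0,0,0]],
    [[0,0,50],[0,0,0]],
  ],
  fingers=1,
)

```text
t: 7.22
tool_pos: [0.37, -0.0005, 0.0568]
tool_rot: [-3.137, 0.0, 1.227]
ft_force: [0.9, 0.6, 0.1]
grip_width: 0.092
```

Emit:
send_rows(
  plan=[
    [[0,0,40],[0,0,0]],
    [[30,18,80],[0,0,0]],
    [[75,45,110],[0,0,0]],
    [[120,70,135],[0,0,0]],
    [[160,93,150],[0,0,0]],
  ],
)

```text
t: 7.85
tool_pos: [0.5337, 0.093, 0.209]
tool_rot: [3.14, -0.0, 1.227]
ft_force: [0.3, -0.1, -0.9]
grip_width: 0.0919
```

Emit:
send_rows(
  plan=[
    [[20,10,0],[0,0,0]],
    [[20,10,0],[0,0,0]],
    [[20,10,0],[0,0,0]],
  ],
)

```text
t: 8.22
tool_pos: [0.5507, 0.1017, 0.2069]
tool_rot: [-3.14, 0.001, 1.227]
ft_force: [-0.2, -0.1, 0.4]
grip_width: 0.092
```

```bash
python3 -c "
from h import *
snap('w5')"
```

```text
t 8.22 [0.5507 0.1017 0.2069] [-3.1401e+00  7.0000e-04  1.2267e+00] F [-0.2  -0.13  0.38] w 0.092
```

View pics/w5.png

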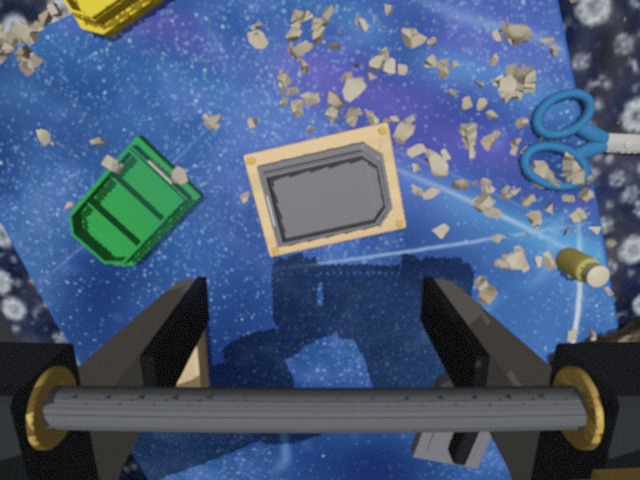

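```bash
cat >> h.py <<'E'
import pickle
def rect(P,m):
    W=(P[m][:,:2]*1000).astype(np.float32); return cv2.minAreaRect(W)
def ztop(s,d,c0,zlo,zhi,rad=.085,plane=None,cam='wrist'):
    "rect of pixels with depth height in band near c0"
    P=cloud(cam,cv2.medianBlur(d,3),s)
    m=((P[...,2]>zlo)&(P[...,2]<zhi)&(d>0)&(np.hypot(P[...,0]-c0[0],P[...,1]-c0[1])<rad))
    m=m.astype(np.uint8); n,l,st,_=cv2.connectedComponentsWithStats(m,connectivity=8)
    i=1+np.argmax(st[1:,4]); m=l==i
    q=np.argwhere(m)[:,::-1]
    X=onplane(cam,q,plane,s) if plane else P[m]
    return m,X,cv2.minAreaRect((X[:,:2]*1000).astype(np.float32))
E
python3 - <<'E'
from h import *
s,p,d=pickle.load(open('pics/w5.pkl','rb'))
for lo,hi,pl in ((.033,.05,.04),(.036,.05,.04),(.027,.05,None)):
    m,X,r=ztop(s,d,(.557,.11),lo,hi,plane=pl); print(lo,m.sum(),np.percentile(X[:,2],[5,50,95]).round(4),r)
P=cloud('wrist',cv2.medianBlur(d,3),s); print([np.median(P[v:v+5,u:u+5,2]) for u,v in((255,185),(440,150),(320,195))])
hsv=cv2.cvtColor(p,cv2.COLOR_RGB2HSV)
mm=((hsv[...,0]<25)&(hsv[...,1]>50)&(hsv[...,2]>110)).astype(np.uint8)
n,l,st,_=cv2.connectedComponentsWithStats(mm); lab=l[153:165,252:262]; i=np.bincount(lab[lab>0]).argmax()
q=np.argwhere(l==i)[:,::-1]; print(st[i]); print(cv2.minAreaRect((onplane('wrist',q,.008,s)[:,:2]*1000).astype(np.float32)))
b=np.clip((P[...,2]+.01)/.07,0,1)*255
cv2.imwrite('pics/w5z.png',cv2.resize(b.astype(np.uint8)[100:280,220:430],None,fx=3.,fy=3.,interpolation=0))
E
```

```text
0.033 1602 [0.04 0.04 0.04] ((563.7431640625, 110.14649963378906), (62.09237289428711, 93.88827514648438), 83.13459014892578)
0.036 1437 [0.04 0.04 0.04] ((563.7847900390625, 109.94662475585938), (61.68415069580078, 93.6400375366211), 83.03195190429688)
0.027 1915 [0.0286 0.0403 0.0415] ((563.595947265625, 109.80974578857422), (61.56471252441406, 95.17716979980469), 83.04717254638672)
[np.float64(0.009309554976937862), np.float64(0.004966888371142175), np.float64(0.022415588871752046)]
[ 244  121  162  135 5087]
((564.0304565429688, 110.07218933105469), (94.42791748046875, 125.17045593261719), 83.08016204833984)
```

View pics/w5z.png

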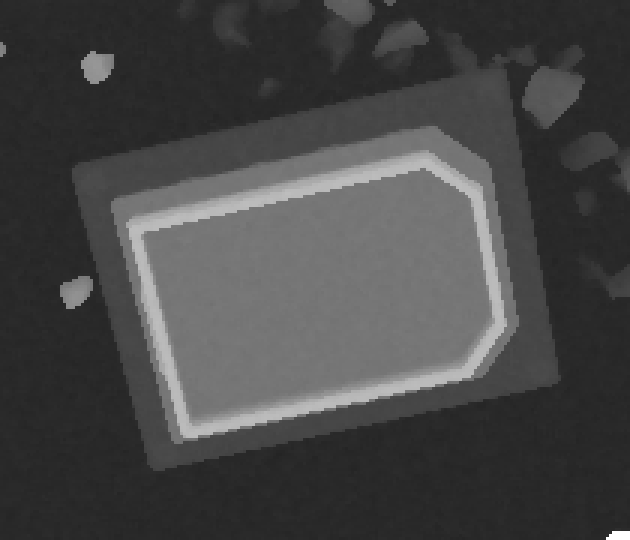

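Emit:
send_rows(
  plan=[
    [[12,8,0],[0,0,-0.18]],
    [[12,8,0],[0,0,-0.36]],
    [[12,8,0],[0,0,-0.54]],
    [[12,8,0],[0,0,-0.72]],
    [[12,8,0],[0,0,-0.9]],
  ],
)

```text
t: 8.9
tool_pos: [0.5628, 0.1094, 0.2076]
tool_rot: [-3.142, 0.0, 0.32]
ft_force: [-0.2, 0.5, 0.5]
grip_width: 0.0914
```

Emit:
send_rows(
  plan=[
    [[0,0,0],[0,0,-0.18]],
    [[0,0,0],[0,0,-0.36]],
    [[0,0,0],[0,0,-0.448]],
    [[0,0,0],[0,0,-0.448]],
    [[0,0,0],[0,0,-0.448]],
  ],
)

```text
t: 9.52
tool_pos: [0.5633, 0.1097, 0.2076]
tool_rot: [3.142, 0.0, -0.12]
ft_force: [-0.2, 0.0, -0.1]
grip_width: 0.0923
```

```bash
python3 - <<'E'
from h import *
s,p,d=snap('w6')
for lo,hi,pl in ((.033,.05,.04),(.036,.05,.04),(.027,.05,None)):
    m,X,r=ztop(s,d,(.562,.11),lo,hi,plane=pl); print(lo,m.sum(),np.percentile(X[:,2],[5,50,95]).round(4),r)
print(np.round(observe()['q'],3))
E
```

```text
t 9.53 [0.5633 0.1097 0.2076] [ 3.1416e+00  1.0000e-04 -1.2010e-01] F [-0.21  0.02 -0.09] w 0.0923
0.033 1501 [0.04 0.04 0.04] ((564.1929931640625, 109.45221710205078), (61.150787353515625, 93.38591003417969), 83.05445861816406)
0.036 1426 [0.04 0.04 0.04] ((564.1929931640625, 109.45221710205078), (61.150787353515625, 93.38591003417969), 83.05445861816406)
0.027 1706 [0.0296 0.0407 0.0417] ((563.4172973632812, 109.55474090576172), (61.90177917480469, 94.9836196899414), 83.11257934570312)
[-0.018  0.161  1.608 -0.     1.373  1.673]
```

View pics/w6.png

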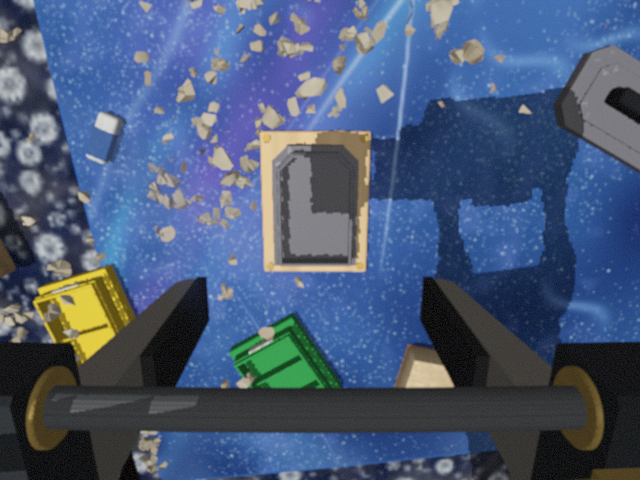

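Emit:
send_rows(
  plan=[
    [[-18,-50,5],[0,0,-0.12]],
    [[-36,-100,10],[0,0,-0.24]],
    [[-54,-150,15],[0,0,-0.36]],
    [[-72,-200,15],[0,0,-0.48]],
    [[-90,-250,15],[0,0,-0.6]],
  ],
)

```text
t: 10.2
tool_pos: [0.4729, -0.1415, 0.2229]
tool_rot: [-3.141, -0.001, -0.724]
ft_force: [0.2, -0.4, -0.5]
grip_width: 0.0922
```

Emit:
send_rows(
  plan=[
    [[-18,-50,0],[0,0,-0.1]],
    [[-36,-100,0],[0,0,-0.1]],
    [[-54,-150,0],[0,0,-0.1]],
    [[-54,-150,0],[0,0,-0.1]],
    [[-54,-150,0],[0,0,-0.1]],
  ],
)

```text
t: 10.82
tool_pos: [0.4197, -0.2895, 0.2225]
tool_rot: [-3.141, 0.0, -0.821]
ft_force: [0.3, 0.5, -0.7]
grip_width: 0.0917
```

```bash
python3 - <<'E'
from h import *
s,p,d=snap('w7')
c=s['tool_pos'][:2]
for lo,hi,pl in ((.026,.042,.032),(.029,.042,.032),(.006,.045,None)):
    m,X,r=ztop(s,d,c,lo,hi,plane=pl); print(lo,m.sum(),np.percentile(X[:,2],[5,50,95]).round(4),r)
E
```

```text
t 10.82 [ 0.4197 -0.2895  0.2225] [-3.1411e+00  5.0000e-04 -8.2100e-01] F [ 0.26  0.5  -0.67] w 0.0917
0.026 1628 [0.032 0.032 0.032] ((425.5522155761719, -300.4510803222656), (61.20988464355469, 94.09382629394531), 45.96366500854492)
0.029 1094 [0.032 0.032 0.032] ((425.49200439453125, -300.33697509765625), (61.0035400390625, 92.8282470703125), 46.011375427246094)
0.006 9084 [0.0139 0.0147 0.0331] ((425.4931335449219, -300.30194091796875), (72.87380981445312, 104.37149810791016), 46.56477737426758)
```

View pics/w7.png

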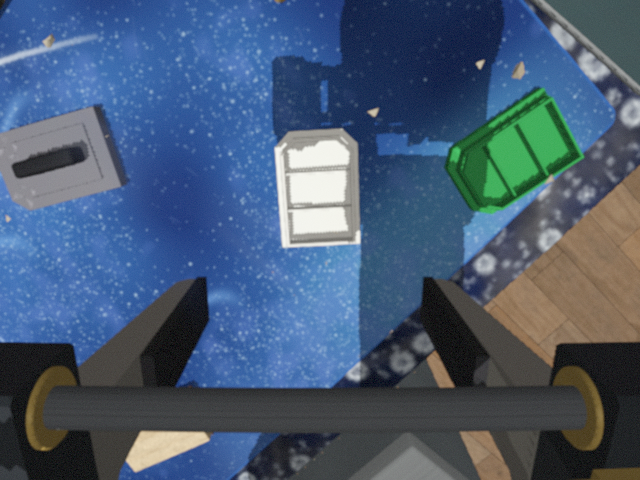

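Emit:
send_rows(
  plan=[
    [[6,-11,-45],[0,0,0.057]],
    [[6,-11,-95],[0,0,0.057]],
    [[6,-11,-145],[0,0,0.057]],
    [[6,-11,-170],[0,0,0.057]],
    [[6,-11,-180],[0,0,0.057]],
  ],
)

```text
t: 11.5
tool_pos: [0.4255, -0.2988, 0.041]
tool_rot: [-3.141, 0.003, -0.762]
ft_force: [-0.0, 0.8, -0.6]
grip_width: 0.0919
```

Emit:
send_rows(
  plan=[
    [[0,0,-5],[0,0,0]],
    [[0,0,-10],[0,0,0]],
    [[0,0,-20],[0,0,0]],
    [[0,0,-25],[0,0,0]],
    [[0,0,-25],[0,0,0]],
  ],
)

```text
t: 12.12
tool_pos: [0.4254, -0.3007, 0.0171]
tool_rot: [-3.141, 0.001, -0.764]
ft_force: [-0.3, 0.2, 0.2]
grip_width: 0.0917
```

Emit:
send_rows(
  plan=[
    [[0,0,-2],[0,0,0]],
    [[0,0,-2],[0,0,0]],
  ],
)

```text
t: 12.38
tool_pos: [0.4257, -0.3011, 0.0156]
tool_rot: [3.142, -0.0, -0.764]
ft_force: [0.3, -0.1, -1.2]
grip_width: 0.0919
```

Emit:
send_rows(
  plan=[
    [[0,0,0],[0,0,0]],
    [[0,0,0],[0,0,0]],
    [[0,0,0],[0,0,0]],
    [[0,0,0],[0,0,0]],
  ],
  fingers=-1,
)

```text
t: 12.88
tool_pos: [0.4257, -0.301, 0.0157]
tool_rot: [-3.142, -0.0, -0.764]
ft_force: [-0.5, 0.0, -0.1]
grip_width: 0.0618
```

Emit:
send_rows(
  plan=[
    [[0,0,0],[0,0,0]],
    [[0,0,5],[0,0,0]],
    [[0,0,25],[0,0,0]],
    [[0,0,60],[0,0,0]],
    [[0,0,90],[0,0,0]],
  ],
)

```text
t: 13.5
tool_pos: [0.4257, -0.301, 0.1069]
tool_rot: [3.142, -0.0, -0.764]
ft_force: [-0.7, 0.1, -1.0]
grip_width: 0.0619
```

```bash
python3 - <<'E'
from h import *
s,p,d=snap('w8')
E
```

```text
t 13.5 [ 0.4257 -0.301   0.1069] [ 3.1416e+00 -3.0000e-04 -7.6410e-01] F [-0.66  0.12 -0.97] w 0.0619
```

View pics/w8.png

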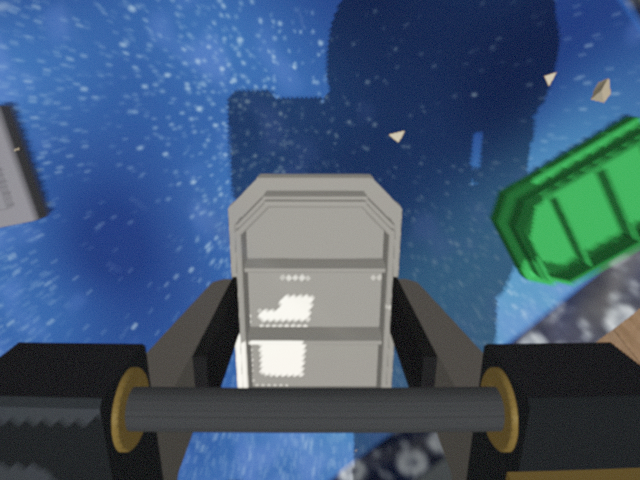

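Emit:
send_rows(
  plan=[
    [[10,30,15],[0,0,0.06]],
    [[30,90,30],[0,0,0.19]],
    [[50,148,35],[0,0,0.32]],
    [[68,203,35],[0,0,0.44]],
    [[88,260,35],[0,0,0.56]],
  ],
)

```text
t: 14.18
tool_pos: [0.5139, -0.0391, 0.1402]
tool_rot: [3.142, -0.0, -0.2]
ft_force: [1.1, -0.3, -1.2]
grip_width: 0.0613
```

Emit:
send_rows(
  plan=[
    [[17,51,0],[0,0,0.083]],
    [[34,102,0],[0,0,0.083]],
    [[46,140,0],[0,0,0.083]],
    [[50,151,0],[0,0,0.083]],
    [[50,151,0],[0,0,0.083]],
  ],
)

```text
t: 14.8
tool_pos: [0.5634, 0.1099, 0.14]
tool_rot: [3.141, 0.001, -0.12]
ft_force: [0.1, -0.0, -1.6]
grip_width: 0.0615
```

```bash
python3 - <<'E'
from h import *
s,p,d=snap('w9')
E
```

```text
t 14.8 [0.5634 0.1099 0.14  ] [ 3.141e+00  1.000e-03 -1.203e-01] F [ 0.14 -0.02 -1.63] w 0.0615
```

View pics/w9.png

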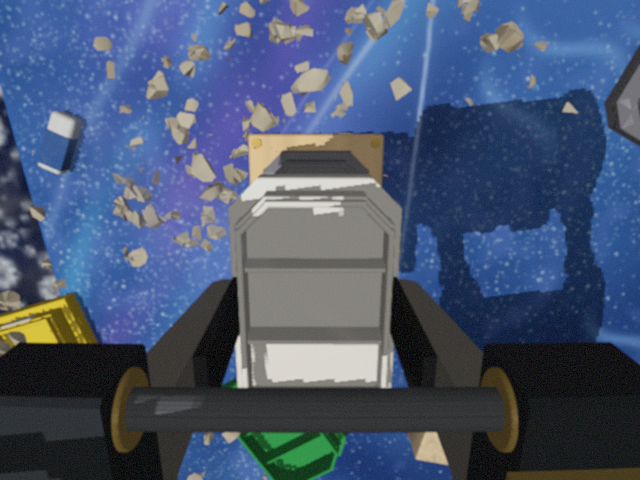

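Emit:
send_rows(
  plan=[
    [[1,0,-25],[0,0,0]],
    [[1,0,-50],[0,0,0]],
    [[1,0,-70],[0,0,0]],
    [[1,0,-78],[0,0,0]],
    [[1,0,-78],[0,0,0]],
  ],
)

```text
t: 15.48
tool_pos: [0.5644, 0.1091, 0.0624]
tool_rot: [3.141, 0.001, -0.122]
ft_force: [0.3, 0.5, -0.6]
grip_width: 0.0617
```

Emit:
send_rows(
  plan=[
    [[0,0,-3],[0,0,0]],
    [[0,0,-6],[0,0,0]],
    [[0,0,-8],[0,0,0]],
  ],
)

```text
t: 15.85
tool_pos: [0.5649, 0.11, 0.0548]
tool_rot: [-3.142, -0.0, -0.121]
ft_force: [-0.2, 1.1, -1.3]
grip_width: 0.0616
```

Inside the rim level with no contact. Continue down in small steps.

Emit:
send_rows(
  plan=[
    [[0,0,-2],[0,0,0]],
    [[0,0,-4],[0,0,0]],
    [[0,0,-5],[0,0,0]],
    [[0,0,-6],[0,0,0]],
  ],
)

```text
t: 16.35
tool_pos: [0.5647, 0.11, 0.0486]
tool_rot: [-3.142, -0.0, -0.121]
ft_force: [0.4, 0.3, -0.7]
grip_width: 0.0615
```

Emit:
send_rows(
  plan=[
    [[0,0,-1],[0,0,0]],
    [[0,0,-2],[0,0,0]],
  ],
)

```text
t: 16.6
tool_pos: [0.5647, 0.11, 0.0466]
tool_rot: [-3.142, -0.0, -0.121]
ft_force: [0.2, 0.2, -1.7]
grip_width: 0.062
```

Emit:
send_rows(
  plan=[
    [[0,0,-1],[0,0,0]],
    [[0,0,-1],[0,0,0]],
  ],
)

```text
t: 16.85
tool_pos: [0.5648, 0.11, 0.0457]
tool_rot: [-3.142, -0.0, -0.121]
ft_force: [0.1, -0.2, -0.7]
grip_width: 0.0616
```

Emit:
send_rows(
  plan=[
    [[0,0,0],[0,0,0]],
    [[0,0,0],[0,0,0]],
    [[0,0,0],[0,0,0]],
    [[0,0,10],[0,0,0]],
    [[0,0,40],[0,0,0]],
  ],
  fingers=1,
)

```text
t: 17.48
tool_pos: [0.5633, 0.11, 0.085]
tool_rot: [3.141, 0.004, -0.121]
ft_force: [0.1, 0.1, 0.1]
grip_width: 0.0917
```

Emit:
send_rows(
  plan=[
    [[0,0,40],[0,0,0]],
    [[0,0,80],[0,0,0]],
    [[0,0,110],[0,0,0]],
    [[0,0,115],[0,0,0]],
  ],
)

```text
t: 17.98
tool_pos: [0.5664, 0.11, 0.2039]
tool_rot: [-3.141, -0.006, -0.121]
ft_force: [0.1, -0.8, -0.0]
grip_width: 0.0915
```

```bash
python3 - <<'E'
from h import *
s,p,d=snap('w10')
for lo,hi,pl in ((.057,.075,.062),(.059,.075,.062),):
    m,X,r=ztop(s,d,(.564,.11),lo,hi,plane=pl); print(lo,m.sum(),np.percentile(X[:,2],[5,50,95]).round(4),r)
P=cloud('wrist',cv2.medianBlur(d,3),s); Q=P[m]; print(np.percentile(Q[:,2],[5,50,95]))
A=np.c_[Q[:,:2]-[.564,.11],np.ones(len(Q))]; print(np.linalg.lstsq(A,Q[:,2],rcond=None)[0])
E
```

```text
t 17.98 [0.5664 0.11   0.2039] [-3.141  -0.0058 -0.1212] F [ 0.08 -0.81 -0.01] w 0.0915
0.057 1689 [0.062 0.062 0.062] ((564.7196044921875, 110.20016479492188), (61.076175689697266, 92.95936584472656), 82.92475128173828)
0.059 1338 [0.062 0.062 0.062] ((564.3816528320312, 110.23674011230469), (60.67792510986328, 92.12114715576172), 83.07721710205078)
[0.06024355 0.06304084 0.06370394]
[0.00053258 0.00048577 0.06275386]
```

View pics/w10.png

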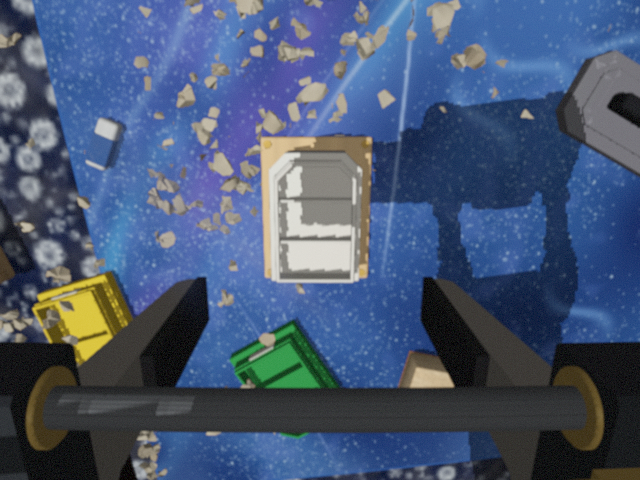

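```bash
python3 - <<'E'
from h import *
s,p,d=pickle.load(open('pics/w1.pkl','rb'))
for lo,hi,pl in ((.026,.042,.032),(.029,.042,.032),(.006,.045,None)):
    m,X,r=ztop(s,d,(.465,.33),lo,hi,plane=pl); print(lo,m.sum(),np.percentile(X[:,2],[5,50,95]).round(4),r)
P=cloud('wrist',d,s)
print('mallet',P[240,500],P[235,430],P[200,560])
s,p,d=pickle.load(open('pics/w7.pkl','rb'))
P=cloud('wrist',d,s); print('lid',P[160,65],P[115,95])
m,X,r=ztop(s,d,(.605,-.155),.01,.022); print(r)
m,X,r=ztop(s,d,(.605,-.155),.03,.05); print(r)
b=np.clip((P[...,2]+.01)/.05,0,1)*255
E
```

```text
0.026 1225 [0.032 0.032 0.032] ((471.7784423828125, 333.0663146972656), (94.19071960449219, 61.47031784057617), 10.424420356750488)
0.029 935 [0.032 0.032 0.032] ((472.405029296875, 332.6402587890625), (93.1167221069336, 60.30156326293945), 10.392980575561523)
0.006 8023 [0.0129 0.0144 0.0368] ((468.289306640625, 349.09393310546875), (106.63541412353516, 107.04541778564453), 10.565064430236816)
mallet [0.56571448 0.4620344  0.06513107] [0.39914866 0.36212701 0.42615165] [0.55486953 0.52151086 0.06575508]
lid [ 0.59983276 -0.1785844   0.04013923] [ 0.61087025 -0.21737544  0.0165654 ]
((616.1773071289062, -158.9841766357422), (105.48165130615234, 72.18091583251953), 56.48789596557617)
((613.8406982421875, -162.38629150390625), (57.230770111083984, 15.451006889343262), 56.60614013671875)
```

Emit:
send_rows(
  plan=[
    [[-18,45,0],[0,0,0.06]],
    [[-36,90,0],[0,0,0.12]],
    [[-54,135,0],[0,0,0.18]],
    [[-73,180,0],[0,0,0.24]],
    [[-92,223,0],[0,0,0.302]],
  ],
)

```text
t: 18.65
tool_pos: [0.4709, 0.334, 0.1985]
tool_rot: [3.141, 0.003, 0.183]
ft_force: [0.8, 0.3, -0.2]
grip_width: 0.092
```

Emit:
send_rows(
  plan=[
    [[0,0,0],[0,0,0]],
    [[0,0,0],[0,0,0]],
  ],
)

```text
t: 18.9
tool_pos: [0.4722, 0.3323, 0.1992]
tool_rot: [3.141, 0.002, 0.181]
ft_force: [-0.1, 0.0, 0.4]
grip_width: 0.0921
```

```bash
python3 - <<'E'
from h import *
s,p,d=snap('w11')
c=(.472,.333)
for lo,hi,pl in ((.026,.042,.032),(.029,.042,.032),(.01,.022,.013)):
    m,X,r=ztop(s,d,c,lo,hi,.07,plane=pl); print(lo,m.sum(),np.percentile(X[:,2],[5,50,95]).round(4),r)
P=cloud('wrist',cv2.medianBlur(d,3),s)
b=np.clip((P[...,2]+.01)/.07,0,1)*255
cv2.imwrite('pics/w11z.png',b.astype(np.uint8))
yw=s['tool_rot'][2]; ty=np.array([np.sin(yw),-np.cos(yw)]); tx=np.array([np.cos(yw),np.sin(yw)])
D=P[...,:2]-np.array([.4722,.3329]); a=D@tx; bb=D@ty
for sg in(-1,1):
    k=(abs(a)<.016)&(sg*bb>.039)&(sg*bb<.068)&(d>0); print(sg,k.sum(),np.percentile(P[k][:,2],[50,90,99,100]) if k.sum() else '')
E
```

```text
t 18.9 [0.4722 0.3323 0.1992] [3.1406e+00 2.1000e-03 1.8060e-01] F [-0.05  0.01  0.42] w 0.0921
0.026 2006 [0.032 0.032 0.032] ((473.1916809082031, 333.3117370605469), (94.07701110839844, 61.007843017578125), 10.415443420410156)
0.029 1361 [0.032 0.032 0.032] ((472.0787048339844, 333.0928955078125), (91.80372619628906, 60.29206085205078), 10.412422180175781)
0.01 2987 [0.013 0.013 0.013] ((491.5368957519531, 336.8156433105469), (42.18947219848633, 57.63030242919922), 10.331079483032227)
-1 13868 [0.26110712 0.30021491 0.31117313 0.31326952]
1 13625 [0.26039019 0.29897101 0.30839444 0.31280469]
```

View pics/w11.png

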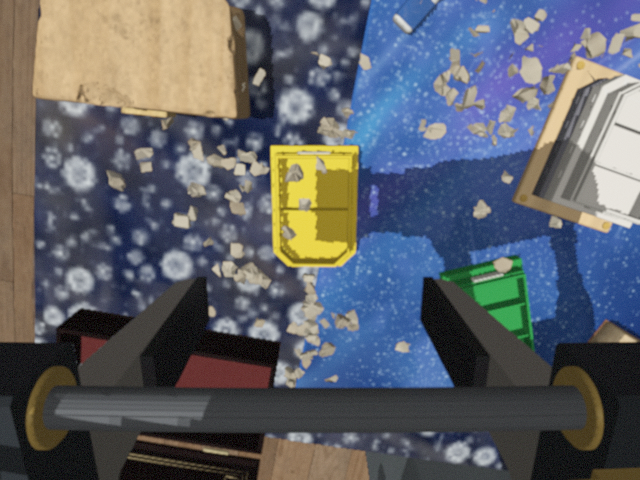

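View pics/w11z.png

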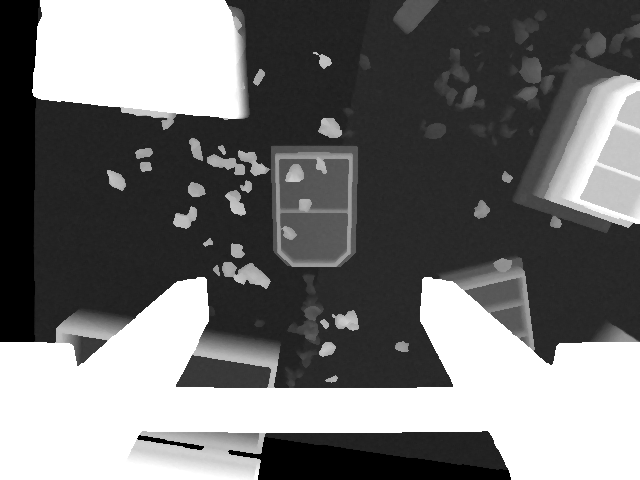

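```bash
python3 - <<'E'
from h import *
s,p,d=pickle.load(open('pics/w11.pkl','rb'))
P=cloud('wrist',cv2.medianBlur(d,3),s)
for n,(u,v,r) in {'chipA':(295,172,10),'chipB':(305,204,7),'chipC':(288,232,7),'chipD':(321,165,6),'near1':(260,168,8),'near2':(235,200,10),'near3':(237,250,8)}.items():
    Q=P[v-r:v+r,u-r:u+r].reshape(-1,3); print(n,P[v,u].round(3),np.percentile(Q[:,2],[50,95,99.5]).round(4))
yw=s['tool_rot'][2]; ty=np.array([np.sin(yw),-np.cos(yw)]); tx=np.array([np.cos(yw),np.sin(yw)])
D=P[...,:2]-np.array([.4722,.3329]); a=D@tx; bb=D@ty
for sg in(-1,1):
    k=(abs(a)<.018)&(sg*bb>.039)&(sg*bb<.068)&(d>0)&(P[...,2]<.1); print(sg,k.sum(),np.percentile(P[k][:,2],[50,90,99,100]) if k.sum() else '')
p2=cv2.resize(p[130:290,200:400],None,fx=4,fy=3.7,interpolation=cv2.INTER_CUBIC); save('w11c',p2)
E
```

```text
chipA [0.502 0.353 0.039] [0.0355 0.0447 0.0457]
chipB [0.479 0.341 0.038] [0.0356 0.0387 0.039 ]
chipC [0.454 0.351 0.037] [0.0326 0.0368 0.0376]
chipD [0.511 0.334 0.04 ] [0.039  0.0407 0.0409]
near1 [0.501 0.38  0.041] [0.0379 0.0407 0.0417]
near2 [0.473 0.396 0.042] [0.0351 0.0435 0.0442]
near3 [0.431 0.389 0.038] [0.0363 0.0379 0.0385]
-1 1427 [-0.00033337  0.04167359  0.04424147  0.0450118 ]
1 1318 [0.00140664 0.00179503 0.00216279 0.00234244]
```

View pics/w11c.png

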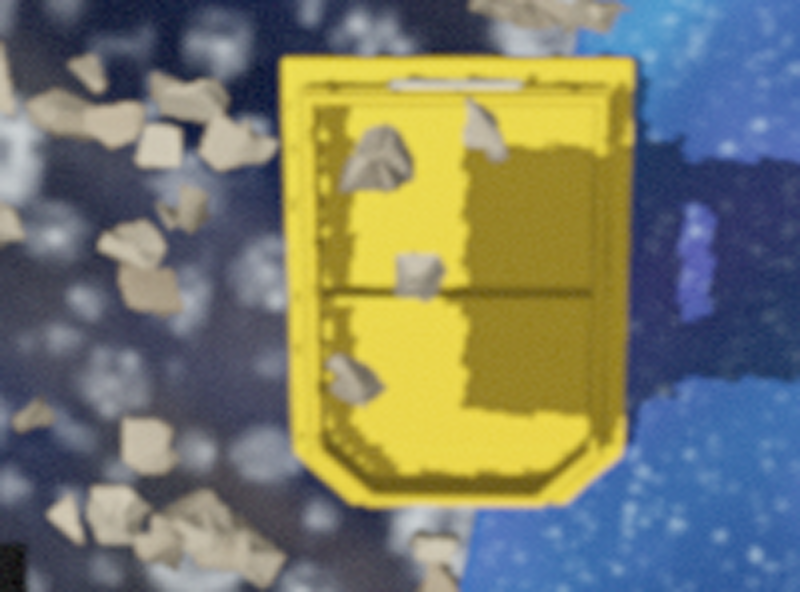

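Emit:
send_rows(
  plan=[
    [[1,1,-45],[0,0,0.001]],
    [[1,1,-90],[0,0,0.001]],
    [[1,1,-130],[0,0,0.001]],
    [[1,1,-145],[0,0,0.001]],
    [[1,1,-148],[0,0,0.001]],
  ],
)

```text
t: 19.58
tool_pos: [0.4739, 0.3332, 0.0523]
tool_rot: [3.141, 0.001, 0.181]
ft_force: [0.5, -0.9, 0.1]
grip_width: 0.0919
```

Emit:
send_rows(
  plan=[
    [[0,0,-4],[0,0,0]],
    [[0,0,-8],[0,0,0]],
  ],
)

```text
t: 19.82
tool_pos: [0.4749, 0.3345, 0.046]
tool_rot: [-3.141, -0.003, 0.182]
ft_force: [-0.2, -0.1, 0.3]
grip_width: 0.0918
```

```bash
python3 - <<'E'
from h import *
s,p,d=snap('w12')
E
```

```text
t 19.82 [0.4749 0.3345 0.046 ] [-3.141e+00 -2.900e-03  1.817e-01] F [-0.18 -0.12  0.29] w 0.0918
```

View pics/w12.png

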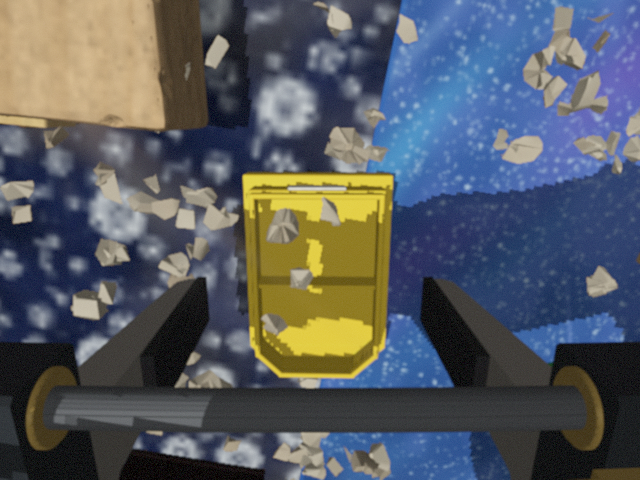

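Emit:
send_rows(
  plan=[
    [[-1,0,-3],[0,0,0]],
    [[-1,0,-6],[0,0,0]],
    [[-1,0,-9],[0,0,0]],
  ],
)

```text
t: 20.25
tool_pos: [0.4727, 0.3341, 0.0354]
tool_rot: [-3.142, -0.0, 0.182]
ft_force: [0.0, 0.4, 0.1]
grip_width: 0.0919
```

Emit:
send_rows(
  plan=[
    [[0,0,-6],[0,0,0]],
    [[0,0,-12],[0,0,0]],
    [[0,0,-18],[0,0,0]],
    [[0,0,-19],[0,0,0]],
    [[0,0,-19],[0,0,0]],
  ],
)

```text
t: 20.88
tool_pos: [0.4727, 0.334, 0.0165]
tool_rot: [3.142, 0.0, 0.182]
ft_force: [-0.6, 0.1, -0.0]
grip_width: 0.0924
```

Emit:
send_rows(
  plan=[
    [[0,0,-1],[0,0,0]],
    [[0,0,-1],[0,0,0]],
  ],
)

```text
t: 21.12
tool_pos: [0.4728, 0.334, 0.0157]
tool_rot: [-3.142, -0.0, 0.182]
ft_force: [0.2, -0.2, -0.3]
grip_width: 0.092
```

Emit:
send_rows(
  plan=[
    [[0,0,0],[0,0,0]],
    [[0,0,0],[0,0,0]],
    [[0,0,0],[0,0,0]],
    [[0,0,0],[0,0,0]],
  ],
  fingers=-1,
)

```text
t: 21.62
tool_pos: [0.4727, 0.334, 0.0156]
tool_rot: [3.142, -0.0, 0.182]
ft_force: [0.5, -1.2, 0.2]
grip_width: 0.0617
```

Emit:
send_rows(
  plan=[
    [[0,0,0],[0,0,0]],
    [[0,0,5],[0,0,0]],
    [[0,0,30],[0,0,0]],
    [[0,0,70],[0,0,0]],
    [[0,0,115],[0,0,0]],
  ],
)

```text
t: 22.25
tool_pos: [0.472, 0.3337, 0.1314]
tool_rot: [3.141, 0.001, 0.182]
ft_force: [-0.1, 0.1, -0.8]
grip_width: 0.0614
```

```bash
python3 - <<'E'
from h import *
s,p,d=snap('w13'); print(np.round(s['q'],3))
E
```

```text
t 22.25 [0.472  0.3337 0.1314] [3.1413e+00 1.5000e-03 1.8180e-01] F [-0.15  0.07 -0.79] w 0.0614
[0.406 0.243 1.669 0.    1.231 1.795]
```

View pics/w13.png

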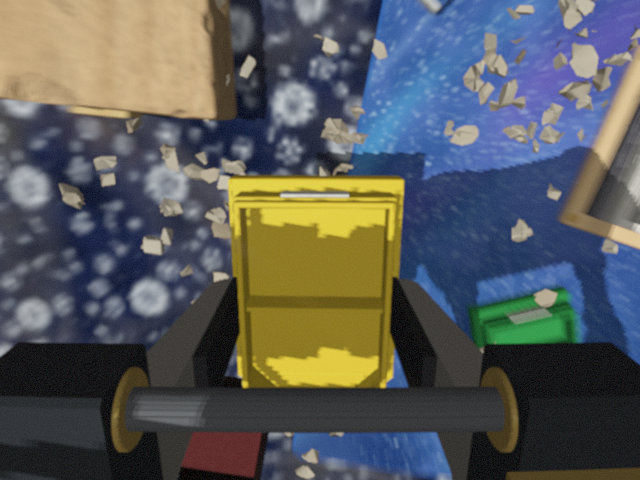

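Emit:
send_rows(
  plan=[
    [[6,-15,10],[0,0,0.18]],
    [[12,-30,15],[0,0,0.36]],
    [[18,-45,15],[0,0,0.54]],
    [[24,-60,15],[0,0,0.72]],
    [[30,-75,15],[0,0,0.9]],
  ],
)

```text
t: 22.92
tool_pos: [0.5028, 0.2585, 0.1456]
tool_rot: [-3.142, -0.0, 1.088]
ft_force: [-0.4, -0.5, -1.3]
grip_width: 0.0616
```

Emit:
send_rows(
  plan=[
    [[6,-15,0],[0,0,0.18]],
    [[12,-30,0],[0,0,0.36]],
    [[18,-45,0],[0,0,0.54]],
    [[24,-60,0],[0,0,0.72]],
    [[30,-75,0],[0,0,0.9]],
  ],
)

```text
t: 23.55
tool_pos: [0.5328, 0.1836, 0.1456]
tool_rot: [3.142, -0.0, 1.988]
ft_force: [-0.6, 0.4, -1.5]
grip_width: 0.0616
```

Emit:
send_rows(
  plan=[
    [[6,-15,0],[0,0,0.18]],
    [[12,-30,0],[0,0,0.36]],
    [[18,-45,0],[0,0,0.54]],
    [[24,-60,0],[0,0,0.72]],
    [[31,-74,0],[0,0,0.9]],
  ],
)

```text
t: 24.18
tool_pos: [0.5637, 0.1095, 0.1456]
tool_rot: [3.142, -0.0, 2.888]
ft_force: [0.5, 0.3, -0.4]
grip_width: 0.0617
```

Emit:
send_rows(
  plan=[
    [[0,0,0],[0,0,0.138]],
    [[0,0,0],[0,0,0.138]],
    [[0,0,0],[0,0,0.138]],
  ],
)

```text
t: 24.55
tool_pos: [0.5636, 0.1102, 0.1456]
tool_rot: [3.142, -0.0, 3.018]
ft_force: [0.2, 0.3, -1.2]
grip_width: 0.0618
```

```bash
python3 - <<'E'
from h import *
s,p,d=snap('w14'); print(np.round(s['q'],3))
E
```

```text
t 24.55 [0.5636 0.1102 0.1456] [ 3.1416e+00 -1.0000e-04  3.0178e+00] F [ 0.16  0.27 -1.22] w 0.0618
[-0.017  0.217  1.67   0.     1.254 -1.464]
```

View pics/w14.png

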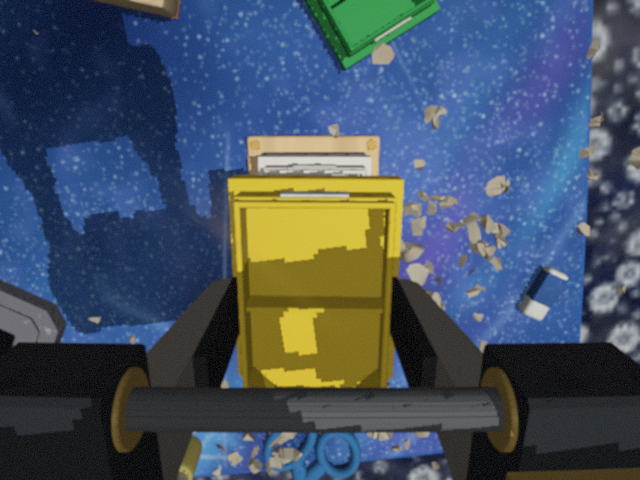

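Emit:
send_rows(
  plan=[
    [[1,0,-25],[0,0,0.002]],
    [[1,0,-45],[0,0,0.002]],
    [[1,0,-58],[0,0,0.002]],
    [[1,0,-62],[0,0,0.002]],
    [[1,0,-62],[0,0,0.002]],
  ],
)

```text
t: 25.22
tool_pos: [0.5649, 0.1101, 0.0839]
tool_rot: [3.142, 0.0, 3.022]
ft_force: [-1.0, 0.1, -1.0]
grip_width: 0.0614
```

Emit:
send_rows(
  plan=[
    [[0,0,-3],[0,0,0]],
    [[0,0,-6],[0,0,0]],
    [[0,0,-8],[0,0,0]],
  ],
)

```text
t: 25.6
tool_pos: [0.5647, 0.11, 0.0755]
tool_rot: [3.142, 0.0, 3.022]
ft_force: [-0.2, 0.5, -1.0]
grip_width: 0.062
```

Emit:
send_rows(
  plan=[
    [[0,0,-2],[0,0,0]],
    [[0,0,-4],[0,0,0]],
    [[0,0,-5],[0,0,0]],
  ],
)

```text
t: 25.98
tool_pos: [0.5646, 0.11, 0.0704]
tool_rot: [-3.142, -0.0, 3.022]
ft_force: [0.6, 1.1, -1.1]
grip_width: 0.0613
```

Emit:
send_rows(
  plan=[
    [[0,0,-1],[0,0,0]],
    [[0,0,-2],[0,0,0]],
    [[0,0,-2.7],[0,0,0]],
    [[0,0,-2.7],[0,0,0]],
  ],
)

```text
t: 26.48
tool_pos: [0.5649, 0.11, 0.0689]
tool_rot: [-3.141, 0.0, 3.022]
ft_force: [-2.4, -0.0, 6.2]
grip_width: 0.0618
```

Emit:
send_rows(
  plan=[
    [[0,0,0],[0,0,0]],
    [[0,0,0],[0,0,0]],
    [[0,0,0],[0,0,0]],
    [[0,0,10],[0,0,0]],
    [[0,0,40],[0,0,0]],
  ],
  fingers=1,
)

```text
t: 27.1
tool_pos: [0.5633, 0.11, 0.1072]
tool_rot: [-3.141, -0.004, 3.022]
ft_force: [0.5, -0.1, 0.3]
grip_width: 0.0919
```

Emit:
send_rows(
  plan=[
    [[0,0,40],[0,0,0]],
    [[0,0,80],[0,0,0]],
    [[0,0,110],[0,0,0]],
    [[0,0,115],[0,0,0]],
    [[0,0,115],[0,0,0]],
  ],
)

```text
t: 27.72
tool_pos: [0.5644, 0.11, 0.2223]
tool_rot: [-3.142, -0.001, 3.022]
ft_force: [0.8, -0.0, -0.7]
grip_width: 0.0917
```

```bash
python3 - <<'E'
from h import *
s,p,d=snap('w15')
for lo,hi,pl in ((.079,.097,.084),(.081,.097,.084),):
    m,X,r=ztop(s,d,(.564,.11),lo,hi,plane=pl); print(lo,m.sum(),np.percentile(X[:,2],[5,50,95]).round(4),r)
P=cloud('wrist',cv2.medianBlur(d,3),s); Q=P[m]; print(np.percentile(Q[:,2],[5,50,95]))
A=np.c_[Q[:,:2]-[.564,.11],np.ones(len(Q))]; print(np.linalg.lstsq(A,Q[:,2],rcond=None)[0])
E
```

```text
t 27.73 [0.5644 0.11   0.2223] [-3.1415e+00 -5.0000e-04  3.0218e+00] F [ 0.82 -0.03 -0.71] w 0.0917
0.079 1798 [0.084 0.084 0.084] ((564.72802734375, 110.70297241210938), (61.064571380615234, 94.04246520996094), 83.0509033203125)
0.081 1487 [0.084 0.084 0.084] ((565.44189453125, 110.65398406982422), (60.864341735839844, 92.59309387207031), 83.08213806152344)
[0.08181358 0.08501364 0.08576553]
[-4.28857406e-03  2.56705653e-05  8.46828186e-02]
```

View pics/w15.png

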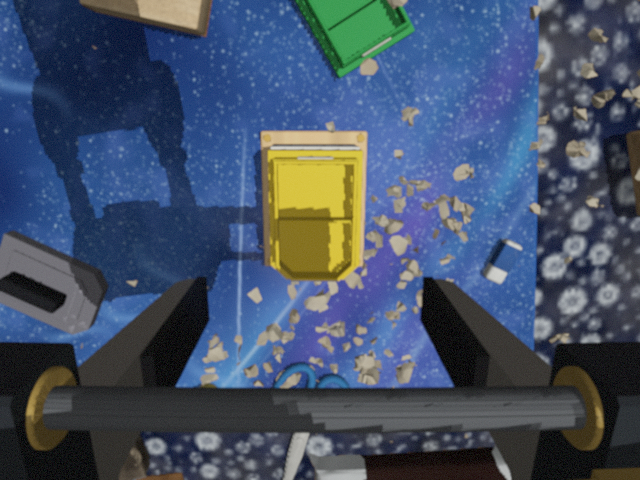

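Emit:
send_rows(
  plan=[
    [[5,-25,0],[0,0,-0.18]],
    [[10,-50,0],[0,0,-0.36]],
    [[15,-75,0],[0,0,-0.54]],
    [[20,-100,0],[0,0,-0.72]],
    [[25,-125,0],[0,0,-0.9]],
  ],
)

```text
t: 28.4
tool_pos: [0.5888, -0.0156, 0.2207]
tool_rot: [-3.139, -0.003, 2.116]
ft_force: [0.5, -0.1, -0.7]
grip_width: 0.0918
```

Emit:
send_rows(
  plan=[
    [[5,-25,0],[0,0,-0.18]],
    [[10,-50,0],[0,0,-0.36]],
    [[15,-75,0],[0,0,-0.54]],
    [[20,-100,-10],[0,0,-0.72]],
    [[25,-125,-20],[0,0,-0.9]],
  ],
)

```text
t: 29.02
tool_pos: [0.6139, -0.1405, 0.2004]
tool_rot: [-3.138, -0.0, 1.216]
ft_force: [0.5, 0.3, 0.7]
grip_width: 0.0918
```

Emit:
send_rows(
  plan=[
    [[1,-19,0],[0,0,-0.18]],
    [[1,-19,0],[0,0,-0.236]],
    [[1,-19,0],[0,0,-0.236]],
    [[1,-19,0],[0,0,-0.236]],
  ],
)

```text
t: 29.52
tool_pos: [0.6152, -0.1585, 0.2018]
tool_rot: [-3.14, 0.0, 0.987]
ft_force: [-0.1, 0.4, -0.2]
grip_width: 0.0918
```

```bash
python3 - <<'E'
from h import *
s,p,d=snap('w16')
c=(.616,-.159)
for lo,hi,pl in ((.011,.024,.014),(.008,.05,None),(.030,.05,.038)):
    m,X,r=ztop(s,d,c,lo,hi,.08,plane=pl); print(lo,m.sum(),np.percentile(X[:,2],[5,50,95]).round(4),r)
E
```

```text
t 29.52 [ 0.6152 -0.1585  0.2018] [-3.1398e+00  2.0000e-04  9.8710e-01] F [-0.1   0.42 -0.18] w 0.0918
0.011 8613 [0.014 0.014 0.014] ((615.8467407226562, -158.81114196777344), (103.82396697998047, 72.17990112304688), 56.758907318115234)
0.008 9835 [0.015  0.0169 0.0393] ((615.9296875, -158.72225952148438), (103.64996337890625, 72.16122436523438), 56.775047302246094)
0.03 1198 [0.038 0.038 0.038] ((614.177001953125, -161.51084899902344), (55.97074890136719, 14.654662132263184), 56.58690643310547)
```

View pics/w16.png

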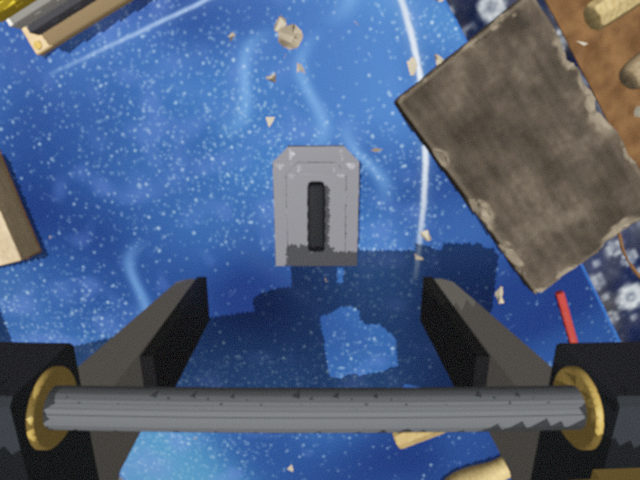

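Emit:
send_rows(
  plan=[
    [[-1,-3,-50],[0,0,0.003]],
    [[-1,-3,-100],[0,0,0.003]],
    [[-1,-3,-145],[0,0,0.003]],
    [[-1,-3,-162],[0,0,0.003]],
    [[-1,-3,-165],[0,0,0.003]],
  ],
)

```text
t: 30.2
tool_pos: [0.6145, -0.1617, 0.0375]
tool_rot: [-3.141, 0.0, 0.989]
ft_force: [1.0, 0.9, -0.7]
grip_width: 0.0918
```

Emit:
send_rows(
  plan=[
    [[0,0,-5],[0,0,0]],
    [[0,0,-11],[0,0,0]],
    [[0,0,-15],[0,0,0]],
    [[0,0,-15],[0,0,0]],
    [[0,0,-15],[0,0,0]],
  ],
)

```text
t: 30.82
tool_pos: [0.6148, -0.1621, 0.0231]
tool_rot: [3.141, -0.0, 0.989]
ft_force: [-0.0, 0.3, -0.6]
grip_width: 0.0918
```

Emit:
send_rows(
  plan=[
    [[-1,0,-2],[0,0,0]],
    [[-1,0,-4],[0,0,0]],
    [[-1,0,-4],[0,0,0]],
  ],
)

```text
t: 31.2
tool_pos: [0.6135, -0.1619, 0.0186]
tool_rot: [-3.141, 0.0, 0.989]
ft_force: [-0.1, -0.6, -0.0]
grip_width: 0.0918
```

Emit:
send_rows(
  plan=[
    [[0,0,0],[0,0,0]],
    [[0,0,0],[0,0,0]],
    [[0,0,0],[0,0,0]],
    [[0,0,0],[0,0,0]],
    [[0,0,0],[0,0,0]],
  ],
  fingers=-1,
)

```text
t: 31.82
tool_pos: [0.6137, -0.162, 0.019]
tool_rot: [3.141, -0.0, 0.989]
ft_force: [-0.0, -0.3, -0.7]
grip_width: 0.0445
```

Emit:
send_rows(
  plan=[
    [[0,0,0],[0,0,0]],
    [[0,0,5],[0,0,0]],
    [[0,0,30],[0,0,0]],
    [[0,0,70],[0,0,0]],
    [[0,0,115],[0,0,0]],
  ],
)

```text
t: 32.45
tool_pos: [0.6132, -0.1618, 0.1348]
tool_rot: [-3.14, 0.0, 0.989]
ft_force: [0.0, -0.5, -0.8]
grip_width: 0.0002
```

```bash
python3 - <<'E'
from h import *
s,p,d=snap('w17'); print(np.round(s['q'],3))
E
```

```text
t 32.45 [ 0.6132 -0.1618  0.1348] [-3.1405e+00  2.0000e-04  9.8880e-01] F [ 0.02 -0.46 -0.79] w 0.0002
[-0.448  0.376  1.496 -0.     1.27   0.134]
```

View pics/w17.png

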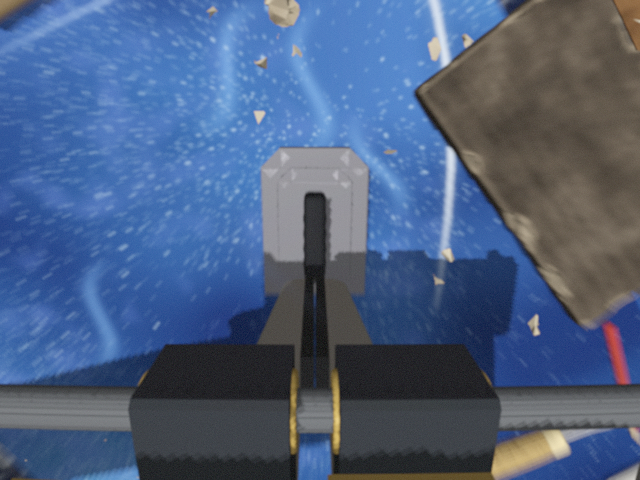

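Emit:
send_rows(
  plan=[
    [[0,0,20],[0,0,0]],
    [[0,0,50],[0,0,0]],
    [[0,0,65],[0,0,0]],
    [[0,0,65],[0,0,0]],
    [[0,0,65],[0,0,0]],
  ],
  fingers=0,
)

```text
t: 33.12
tool_pos: [0.6129, -0.1617, 0.1973]
tool_rot: [-3.139, 0.0, 0.989]
ft_force: [0.1, -0.2, 0.2]
grip_width: 0.0451
```

```bash
python3 - <<'E'
from h import *
s,p,d=snap('w18')
c=(.616,-.159)
for lo,hi,pl in ((.011,.024,.014),(.030,.05,.038)):
    m,X,r=ztop(s,d,c,lo,hi,.08,plane=pl); print(lo,m.sum(),np.percentile(X[:,2],[5,50,95]).round(4),r)
E
```

```text
t 33.12 [ 0.6129 -0.1617  0.1973] [-3.139e+00  4.000e-04  9.888e-01] F [ 0.12 -0.15  0.23] w 0.0451
0.011 8907 [0.014 0.014 0.014] ((614.9252319335938, -158.72097778320312), (103.75239562988281, 72.19843292236328), 56.615936279296875)
0.03 1244 [0.038 0.038 0.038] ((613.2407836914062, -160.90480041503906), (55.78643035888672, 14.428900718688965), 56.69622039794922)
```

View pics/w18.png

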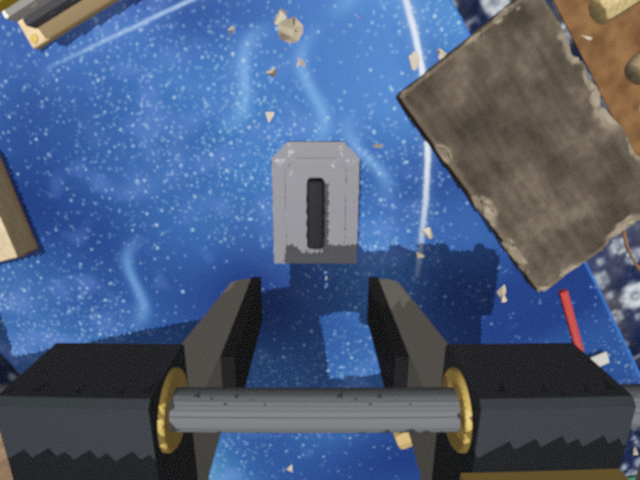

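Emit:
send_rows(
  plan=[
    [[0,0,-50],[0,0,0]],
    [[0,0,-100],[0,0,0]],
    [[0,0,-140],[0,0,0]],
    [[0,0,-155],[0,0,0]],
    [[0,0,-162],[0,0,0]],
  ],
)

```text
t: 33.8
tool_pos: [0.6135, -0.1619, 0.0363]
tool_rot: [-3.141, 0.0, 0.989]
ft_force: [0.3, -0.8, 0.3]
grip_width: 0.046
```

Emit:
send_rows(
  plan=[
    [[0,0,-6],[0,0,0]],
    [[0,0,-12],[0,0,0]],
    [[0,0,-17],[0,0,0]],
    [[0,0,-18],[0,0,0]],
    [[0,0,-18],[0,0,0]],
  ],
)

```text
t: 34.42
tool_pos: [0.6138, -0.162, 0.019]
tool_rot: [3.141, -0.0, 0.989]
ft_force: [0.6, -1.0, 0.1]
grip_width: 0.0459
```

Emit:
send_rows(
  plan=[
    [[0,0,0],[0,0,0]],
    [[0,0,0],[0,0,0]],
    [[0,0,0],[0,0,0]],
    [[0,0,0],[0,0,0]],
    [[0,0,0],[0,0,0]],
  ],
  fingers=-1,
)

```text
t: 35.05
tool_pos: [0.6137, -0.162, 0.019]
tool_rot: [3.142, 0.0, 0.989]
ft_force: [-0.1, 1.2, -0.6]
grip_width: 0.0132
```

Emit:
send_rows(
  plan=[
    [[0,0,0],[0,0,0]],
    [[0,0,2],[0,0,0]],
    [[0,0,20],[0,0,0]],
    [[0,0,60],[0,0,0]],
    [[0,0,110],[0,0,0]],
  ],
)

```text
t: 35.67
tool_pos: [0.6131, -0.1617, 0.1303]
tool_rot: [-3.14, 0.0, 0.989]
ft_force: [1.3, 0.3, -0.1]
grip_width: 0.0141
```

Emit:
send_rows(
  plan=[
    [[0,0,20],[0,0,0]],
    [[0,0,20],[0,0,0]],
  ],
)

```text
t: 35.92
tool_pos: [0.6147, -0.1625, 0.1507]
tool_rot: [3.138, -0.0, 0.989]
ft_force: [-0.7, 0.3, -1.4]
grip_width: 0.0134
```

```bash
python3 - <<'E'
from h import *
s,p,d=snap('w19'); print(np.round(s['q'],3))
P=cloud('wrist',cv2.medianBlur(d,3),s)
zt=s['tool_pos'][2]
m=(abs(P[...,2]-zt)<.012)&(np.hypot(P[...,0]-.615,P[...,1]+.16)<.08)&(d>0); m[290:]=0
q=s['tool_rot'][2]; tx=np.array([np.cos(q),np.sin(q)]); ty=np.array([np.sin(q),-np.cos(q)])
D=P[m][:,:2]-s['tool_pos'][:2]
print(m.sum(),'x max',np.percentile(D@tx,[0,99.5]),'y',np.percentile(D@ty,[.3,99.7]),'z',np.percentile(P[m][:,2],[5,50,95])-zt)
A=np.c_[D@tx,D@ty,np.ones(len(D))]; print(np.linalg.lstsq(A,P[m][:,2],rcond=None)[0])
E
```

```text
t 35.92 [ 0.6147 -0.1625  0.1507] [ 3.138e+00 -4.000e-04  9.888e-01] F [-0.71  0.29 -1.39] w 0.0134
[-0.448  0.361  1.483 -0.     1.294  0.134]
18246 x max [0.00200206 0.05559142] y [-0.03585687  0.03561701] z [-0.00400676 -0.00316245 -0.00102139]
[-0.06064382  0.00294876  0.15022634]
```

View pics/w19.png

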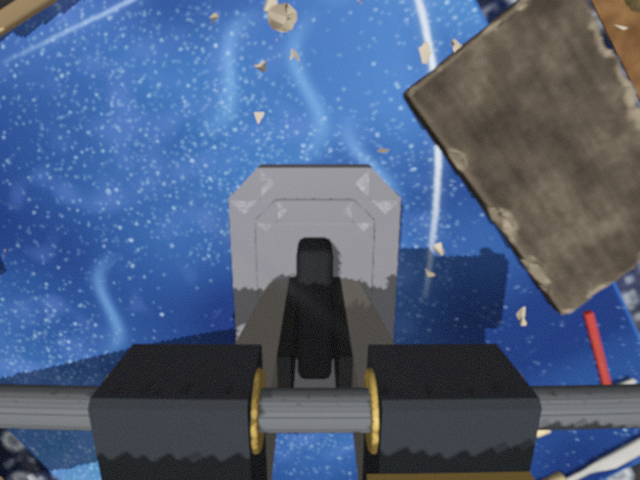

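Emit:
send_rows(
  plan=[
    [[-6,30,10],[0,0,-0.1]],
    [[-14,70,15],[0,0,-0.26]],
    [[-22,115,15],[0,0,-0.43]],
    [[-31,160,15],[0,0,-0.6]],
    [[-40,205,15],[0,0,-0.77]],
  ],
)

```text
t: 36.6
tool_pos: [0.5715, 0.0446, 0.1608]
tool_rot: [-3.14, 0.005, 0.213]
ft_force: [0.2, 0.2, -0.3]
grip_width: 0.0139
```

Emit:
send_rows(
  plan=[
    [[-8,40,0],[0,0,-0.16]],
    [[-12,64,0],[0,0,-0.3]],
    [[-13,68,0],[0,0,-0.34]],
    [[-13,68,0],[0,0,-0.34]],
    [[-13,68,0],[0,0,-0.34]],
  ],
)

```text
t: 37.22
tool_pos: [0.5599, 0.1106, 0.1624]
tool_rot: [3.141, 0.003, -0.121]
ft_force: [-0.1, 0.7, -0.2]
grip_width: 0.0137
```

```bash
python3 - <<'E'
from h import *
s,p,d=snap('w20')
P=cloud('wrist',cv2.medianBlur(d,3),s)
zt=s['tool_pos'][2]; o=s['tool_pos'][:2]
m=(abs(P[...,2]-zt)<.012)&(np.hypot(P[...,0]-o[0],P[...,1]-o[1])<.08)&(d>0); m[290:]=0
q=s['tool_rot'][2]; tx=np.array([np.cos(q),np.sin(q)]); ty=np.array([np.sin(q),-np.cos(q)])
D=P[m][:,:2]-o
print(m.sum(),'x max',np.percentile(D@tx,[0,99.5]),'y',np.percentile(D@ty,[.3,99.7]),'z',np.percentile(P[m][:,2],[5,50,95])-zt)
k=D@tx
for lo in (0.035,.04,.045,.05): 
    w=(k>lo)&(k<lo+.005); print(lo,np.percentile((D@ty)[w],[1,99]).round(4), np.median(P[m][w][:,2])-zt)
E
```

```text
t 37.23 [0.5599 0.1106 0.1624] [ 3.1412e+00  2.6000e-03 -1.2090e-01] F [-0.12  0.72 -0.23] w 0.0137
18202 x max [0.00176476 0.05534698] y [-0.03585392  0.03558794] z [-0.00403123 -0.00319885 -0.00105344]
0.035 [-0.0353  0.0351] -0.0018866643284565776
0.04 [-0.0348  0.0345] -0.003482553857258791
0.045 [-0.0312  0.0309] -0.0036657126177655486
0.05 [-0.0262  0.0259] -0.0036705691347168334
```

View pics/w20.png

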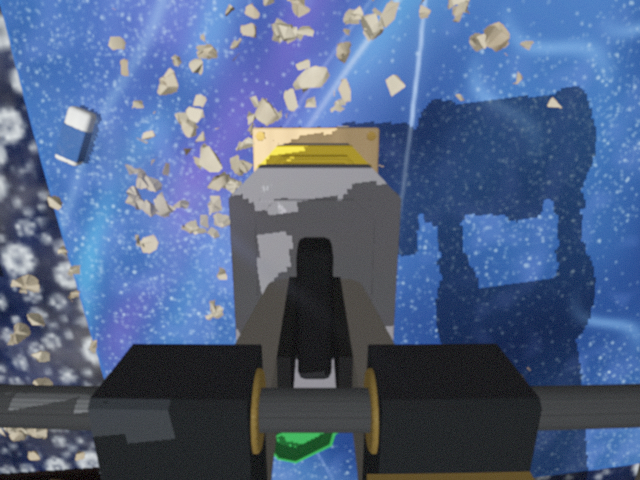

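Emit:
send_rows(
  plan=[
    [[1,0,-20],[0,0,0]],
    [[1,0,-40],[0,0,0]],
    [[1,0,-50],[0,0,0]],
    [[1,0,-55],[0,0,0]],
    [[1,0,-55],[0,0,0]],
  ],
)

```text
t: 37.9
tool_pos: [0.5618, 0.1109, 0.109]
tool_rot: [-3.142, -0.0, -0.121]
ft_force: [-0.3, 0.6, -0.9]
grip_width: 0.0142
```

Emit:
send_rows(
  plan=[
    [[0,0,-3],[0,0,0]],
    [[0,0,-6],[0,0,0]],
    [[0,0,-9],[0,0,0]],
  ],
)

```text
t: 38.28
tool_pos: [0.5618, 0.111, 0.0999]
tool_rot: [-3.142, -0.0, -0.121]
ft_force: [-0.2, -1.3, -0.7]
grip_width: 0.0139
```

Emit:
send_rows(
  plan=[
    [[0,0,-2],[0,0,0]],
    [[0,0,-3.5],[0,0,0]],
    [[0,0,-3.5],[0,0,0]],
  ],
)

```text
t: 38.65
tool_pos: [0.5616, 0.111, 0.0963]
tool_rot: [3.142, 0.0, -0.121]
ft_force: [-1.1, -0.1, -0.3]
grip_width: 0.014
```

Emit:
send_rows(
  plan=[
    [[0,0,-1],[0,0,0]],
    [[0,0,-2],[0,0,0]],
    [[0,0,-2.7],[0,0,0]],
    [[0,0,-2.7],[0,0,0]],
  ],
)

```text
t: 39.15
tool_pos: [0.5616, 0.111, 0.0936]
tool_rot: [-3.142, 0.0, -0.121]
ft_force: [-0.1, 0.3, -1.0]
grip_width: 0.0137
```

Emit:
send_rows(
  plan=[
    [[0,0,-0.5],[0,0,0]],
    [[0,0,-0.5],[0,0,0]],
  ],
)

```text
t: 39.4
tool_pos: [0.5617, 0.111, 0.0932]
tool_rot: [3.142, 0.0, -0.121]
ft_force: [0.8, 0.5, -0.9]
grip_width: 0.0136
```

Emit:
send_rows(
  plan=[
    [[0,0,0],[0,0,0]],
    [[0,0,0],[0,0,0]],
    [[0,0,0],[0,0,0]],
    [[0,0,0],[0,0,0]],
  ],
  fingers=0,
)

```text
t: 39.9
tool_pos: [0.5617, 0.111, 0.0932]
tool_rot: [-3.142, -0.0, -0.121]
ft_force: [0.8, -0.2, 0.2]
grip_width: 0.0462
```

Emit:
send_rows(
  plan=[
    [[0,0,10],[0,0,0]],
    [[0,0,40],[0,0,0]],
    [[0,0,90],[0,0,0]],
    [[0,0,135],[0,0,0]],
    [[0,0,140],[0,0,0]],
  ],
)

```text
t: 40.52
tool_pos: [0.5642, 0.111, 0.2386]
tool_rot: [-3.141, -0.009, -0.121]
ft_force: [0.3, 0.1, -2.0]
grip_width: 0.0458
```

Emit:
send_rows(
  plan=[
    [[0,0,0],[0,0,0]],
    [[0,0,0],[0,0,0]],
  ],
)

```text
t: 40.78
tool_pos: [0.5606, 0.111, 0.2313]
tool_rot: [3.141, 0.003, -0.121]
ft_force: [0.1, 0.3, -0.5]
grip_width: 0.046
```

```bash
python3 - <<'E'
from h import *
s,p,d=snap('w21')
for lo,hi,pl in ((.083,.097,.088),(.105,.13,.112)):
    m,X,r=ztop(s,d,(.564,.11),lo,hi,plane=pl); print(lo,m.sum(),np.percentile(X[:,2],[5,50,95]).round(4),r)
    P=cloud('wrist',cv2.medianBlur(d,3),s); Q=P[m]; print(np.percentile(Q[:,2],[5,50,95]))
    A=np.c_[Q[:,:2]-[.564,.11],np.ones(len(Q))]; print(np.linalg.lstsq(A,Q[:,2],rcond=None)[0])
for c in('scene','side'):
    p,d=read_camera(c); save(c+'1',p)
    sl=(slice(170,300),slice(200,400)) if c=='scene' else (slice(210,330),slice(210,410))
    save(c+'1c',cv2.resize(p[sl],None,fx=4,fy=4,interpolation=cv2.INTER_CUBIC))
E
```

```text
t 40.77 [0.5606 0.111  0.2313] [ 3.1412  0.0034 -0.1213] F [ 0.09  0.33 -0.5 ] w 0.046
0.083 11096 [0.088 0.088 0.088] ((564.947998046875, 110.74756622314453), (72.2380599975586, 103.84368896484375), 83.05045318603516)
[0.08904957 0.08995991 0.09191599]
[3.81616720e-05 8.87263389e-04 9.04224722e-02]
0.105 1557 [0.112 0.112 0.112] ((561.7719116210938, 111.04229736328125), (14.54781723022461, 55.63469314575195), 82.6677017211914)
[0.11061836 0.11333906 0.11392868]
[-0.00802015 -0.00080637  0.11292565]
```

View pics/w21.png

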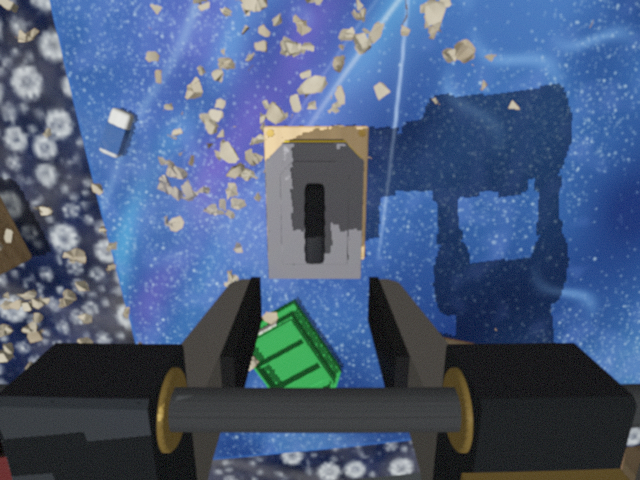

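View pics/scene1c.png

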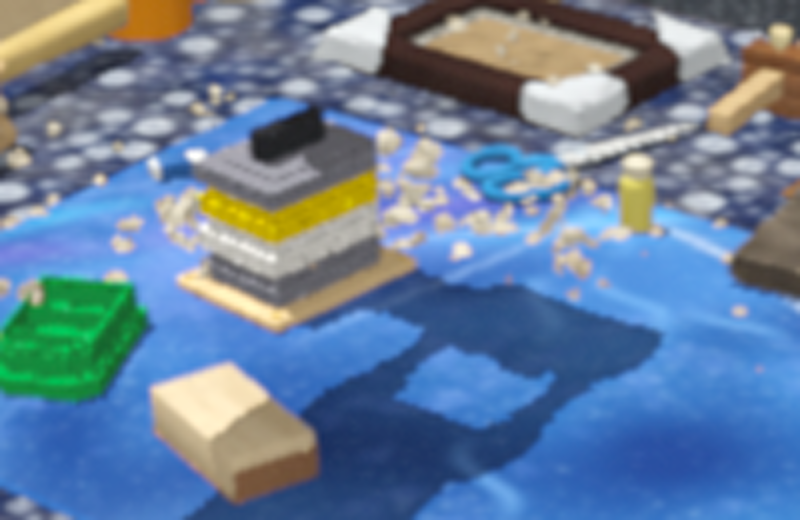

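View pics/side1c.png

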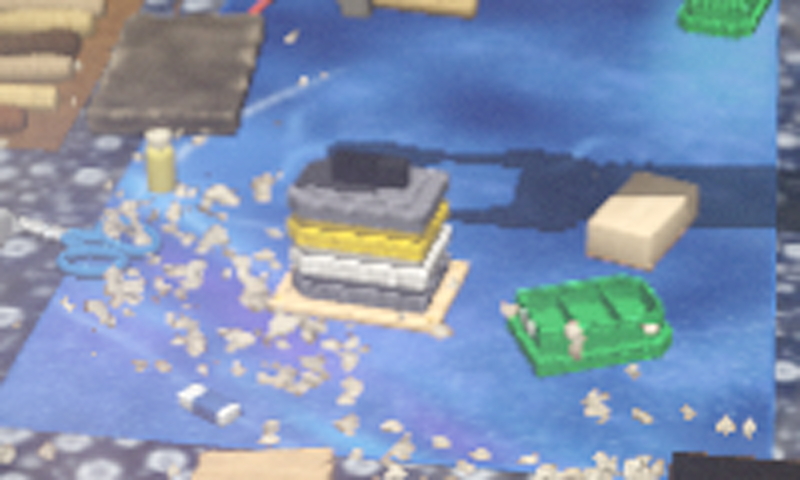

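```bash
python3 -c "
from h import *
print(hand_in())"
```

```text
the job is handed in; nothing more can be done
None
```

The tower is built and the job was handed in at about 41 s of the 72 s allowed. The sanding block lies on the bare bench between the trays and the robot, and the white tray, yellow tray and grey lid are stacked on the bottom tray in that order.

**What went wrong on the way:** the first try at the lid closed too late and lifted away empty. I measured the lid again (it had not moved beyond about 1 mm) and picked it up on the second try.

**Last checks:**

| Check | Measured | Expected |
|---|---|---|
| White tray rim height | 62.8 mm | 62 mm |
| Yellow tray rim height | 84.7 mm | 84 mm |
| Lid bar top height | 112.9 mm | 112 mm |

- **Seating:** I read each height after placing that part. All are about 0.7–0.9 mm high, as the bottom tray's own rim also reads, so I take this as camera error. The fitted tilts of the tray rims and the lid top are negligible.
- **Alignment:** the tray and lid centres are within about 1 mm of the bottom tray, and their directions agree within about 0.2 degrees. The chamfered ends match.
- **Forces:** the highest readings were about 6 N on the stack, when setting the yellow tray, and about 11 N when setting the block on the bench.
- **Left alone:** the robot never touched the bottle, the eraser or the green trays, and the last pictures show them where they stood. The gripper was open and well clear of the stack at hand-in.

No check failed or disagreed.

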